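# Pack a sample jar and fold the carton shut

## Task

Pack the squat screw-cap sample jar for dispatch: set it down gently, upright, on the floor of the open carton, then close the carton. Fold both small end flaps in flat first, while both large flaps are still standing up, then fold both large flaps down flat over them. Leave the other things on the bench where they stand, and let go of everything at the end.

Things in the scene. Friction and masses are not known exactly. Their poses are not given: they have to be found in the camera images.
- carton: Open cardboard carton, fixed, on a grey board 164 x 196 mm, 8 high, with strips round its foot to 28 mm. Origin: centre of the board's underside, on the bench. x across the short side, away from the robot (yaw up to 0.3 rad), y along the long side, to its left, z up. Outside 124 (x) by 156 (y), inside 116 by 148 mm; inner floor 12 mm, rim 105 to 110.5 mm above the bench.
- carton_mouth (a point): Centre of the carton's mouth, 105 mm above the bench. A flap is hinged on each of the four rim edges. The flaps collide with one another: small ones lie underneath, large ones on top; a large one folded first keeps the small ones up. Creases are stiff: a flap stays at whatever angle it is left, and about 1 N at its free edge turns it.
- small_left (a joint): Small flap on the carton's left (+y) short side: plain cardboard plate 114 mm wide along x, 58 mm from hinge to free edge, 4 thick. Hinge line at y = +76 mm, z = 107 mm, along x, in the carton's frame. Value: 0 = folded in flat over the mouth (hard stop), 1.57 = upright, 2.2 = leaning fully outward; starts at 1.65 to 2.1.
- small_right (a joint): Small flap on the carton's right (-y) short side: plain cardboard plate 114 mm wide along x, 58 mm from hinge to free edge, 4 thick. Hinge line at y = -76 mm, z = 107 mm, along x, in the carton's frame. Value: 0 = folded in flat over the mouth (hard stop), 1.57 = upright, 2.2 = leaning fully outward; starts at 1.65 to 2.1.
- large_near (a joint): Large flap on the carton's long side nearest the robot (-x): plain cardboard plate 144 mm wide along y, 58 mm from hinge to free edge, 4 thick. Hinge line at x = -60 mm, z = 112.5 mm, along y, in the carton's frame. Value: 0 = folded in flat over the mouth (hard stop), 1.57 = upright, 2.2 = leaning fully outward; starts at 1.65 to 2.1.
- large_far (a joint): Large flap on the carton's long side farthest from the robot (+x): plain cardboard plate 144 mm wide along y, 58 mm from hinge to free edge, 4 thick. Hinge line at x = +60 mm, z = 112.5 mm, along y, in the carton's frame. Value: 0 = folded in flat over the mouth (hard stop), 1.57 = upright, 2.2 = leaning fully outward; starts at 1.65 to 2.1.
- jar_center (a point): Centre of the squat white plastic sample jar, a round jar 85 mm tall, body 54 mm across, with a ribbed screw cap 56 mm across over its top 21 mm; 100 to 210 g, loose, standing upright on the bench to the right of the carton. The point lies on its axis, half-way up (42.5 mm above its underside); z is its axis.
- bottle: Bystander: taller white plastic bottle with a narrow neck, 62 mm across, 160 mm tall. Origin: centre of its underside.
- beaker: Bystander: clear open glass beaker, 68 mm across the rim, 90 mm tall. Origin: centre of its underside.
- rack: Bystander: grey square tip rack, 80 x 80 mm, 56 mm tall with rows of small white tips in its top. Origin: centre of its underside.
Mind the look-alikes: they are no part of the job. What is shaped like the part that bears jar_center but blue or red is not meant.

How it is judged:
By the outcome, as a careful person would: the job done as asked, in the order asked, and still so for the second after the job is handed in, with the robot touching nothing.
It also fails if it takes over 58 s, if anything falls off the work surface, if the arm or the gripper's body presses on something with over 40 N, if the wrist force passes 120 N, or if a joint passes its speed limit or range.

## Robot

A 7-joint arm with a two-finger parallel gripper is mounted at the origin on the work surface. World frame = base frame: x ahead of the robot, y to its left, z up, the work surface at z = 0. Lengths are in m, angles in degrees, forces in N, time in s.
With the tool pointing down it reaches from about 0.425 to 0.875 m from the base axis. Payload 8.4 kg.
Tool frame: the origin (TCP) lies between the finger pads; the fingertips stand 8 mm ahead of it and the grasp point (between the pads) lies 11 mm behind it; z points along the fingers, x is the direction in which the jaws open and shut, and the axes are right-handed (so a half turn about z gives the same grasp; the last joint's range is limited). The gripper opens to 87 mm and grips with 3 to 60 N. Pads are 19 mm wide; open, the fingers measure 117 mm over their backs; the gripper's body (75 mm by 190 mm) begins 51 mm behind the grasp point.
Start: joints at [-74.095, 19.091, 2.286, 83.961, -0.768, 76.965, -3.352], TCP at [0.239, 0.604, 0.202] pointing down, gripper open.
Joint ranges: [-147.57, 147.57], [-21.85, 119.76], [-74.77, 79.35], [14.55, 137.4], [-85.83, 265.84], [4.83, 119.75], [-152.11, 152.11]. Speed limits (degrees/s): [127.2, 127.2, 159.86, 159.86, 180, 180, 180].

## Interface

Orientations are given as a 3x3 rotation matrix whose columns are the frame's x, y, z axes.
In Python, from bench import read_state, capture, close_job gives the robot as it stands.
- The arm moves only by the tool apply_moves, never from a script. Its argument "targets" is a list of rows, each an object of numbers: "gripper": the gripper command: -1 is fully open, 1 is shut, values between are in proportion; "x", "y", "z": the shift along the tool's x, y, z in cm; "wx", "wy", "wz": the turn, a rotation vector about the tool's x, y, z in rad. In form: [{"gripper": .., "x": .., "y": .., "z": .., "wx": .., "wy": .., "wz": ..}, ...]. A call has 1 to 12 rows; each row shifts and turns the commanded pose from where the row before left it, along the tool's axes as they then stand; what a row does not reach is not made up. A row lasts 1/8 s, in which the tool goes at most 62.5 mm and 10.7 degrees, less where a joint would pass 70% of its speed; a pose out of reach is approached as far as the arm can. A call is refused whole if a number of a shift passes 6.25 or a number of a turn 0.188, either way. A call with a gripper value outside its range is refused whole. The fingers move at their own pace and stop on an object; the grip force is fixed at half the most. Time passes only in rows, so rows that do not move let the fingers close. It gives the time, the measured TCP pose, the force and the opening at its end, in the units of the state.
- read_state(): the state, without advancing time (a new reading comes with each control period).
- capture(name): name is "side" or "top"; returns a dict with "pixels" (480x640x3 uint8, red, green, blue), "range_z" (480x640 float32, m along the optical axis (not along the pixel's ray), 0 where there is no reading), "fov_y" (degrees; the focal length in pixels is half the picture's height over the tangent of half this angle, whatever the lens; pixels are square), "cx", "cy" (the principal point, pixels), "rvec" (rotation vector, rad) and "tvec" (3), from world to camera coordinates, as OpenCV has them. Camera axes: x right, y down, z forward; pixel columns grow to the right and rows downward; lengths in m; the calibration is good to about 2 mm. A picture is of the moment at which its call begins.
- close_job(): hands the job in, once; it reports no verdict.
The state is a dict: "clock": time; "q": joint angles; "joint_vel": joint speeds; "joint_torque": joint torques, N m; "tool_pos": TCP position; "orientation": TCP orientation; "contact_force": force on the tool from outside, world axes, zero at the start; "wrist_torque": the same for the moment, N m; "grip_width": finger opening in m.
Only numpy, scipy, OpenCV 4.12 (cv2) and the standard library are available. Lean on these libraries where they do the work, as an engineer would, in place of code of your own. Each camera call takes 0.05 s, during which the arm holds its last target.

## Working session

There is one attempt and no reset: what is moved stays moved. The work goes in short steps, Python scripts to look and compute and a tool call to move; the robot and the scene stay as the last step left them, time stands still between calls to the robot, and variables do not carry over. Pictures are saved under pics/ and viewed, and the job is handed in when it is done.

Besides the shell and the picture viewer there is one more tool, called by a JSON object that holds its "fn" and its "kwargs", one argument or row to a line. apply_moves: Moves the arm, as the interface text tells. Its arguments: {"type":"object","properties":{"targets":{"type":"array","items":{"type":"object","properties":{"gripper":{"type":"number"},"x":{"type":"number"},"y":{"type":"number"},"z":{"type":"number"},"wx":{"type":"number"},"wy":{"type":"number"},"wz":{"type":"number"}}}}},"required":["targets"]}

```bash
ls; mkdir -p pics; python3 - <<'E'
from bench import read_state, capture
import cv2, numpy as np
s=read_state(); print(s)
for n in("side","top"):
    c=capture(n); cv2.imwrite(f"pics/{n}0.png",c["pixels"][:,:,::-1]); np.savez(f"{n}0.npz",**c)
    print(n,c["fov_y"],c["cx"],c["cy"],c["rvec"],c["tvec"])
E
```

```text
pics
{'clock': 0.0, 'q': array([-74.09578107,  19.13219682,   2.28310683,  84.01116128,
        -0.76740746,  76.96669005,  -3.351495  ]), 'joint_vel': array([ 0.01389362,  0.06346347, -0.05831787, -0.02262903,  0.00123175,
       -0.02380821,  0.08699327]), 'joint_torque': array([-8.96175952e-04, -6.56342983e+01,  1.33461669e+00, -4.03829169e+01,
       -5.99392620e-02,  4.41766565e-02,  1.18781118e-04]), 'tool_pos': array([0.23898233, 0.60392088, 0.20125314]), 'orientation': array([[ 3.67915554e-01,  9.29859070e-01, -5.05307907e-04],
       [ 9.29857741e-01, -3.67915885e-01, -1.57602523e-03],
       [-1.65139216e-03,  1.09979728e-04, -9.99998630e-01]]), 'contact_force': array([ 0.43553069,  0.07304317, -0.06302442]), 'wrist_torque': array([-0.02164669, -0.03055926,  0.05395264]), 'grip_width': 0.08687571248219435}
side 50.44337650687567 316.9838479825393 243.45846360110548 [ 2.19233881 -0.24793366  0.117059  ] [-0.55421912  0.12068147  0.89320448]
top 43.181379256821415 325.0152374369352 238.64873638584587 [ 2.17874033 -2.12071907  0.1627289 ] [-0.06525638  0.57866267  1.15188568]
```

View pics/side0.png

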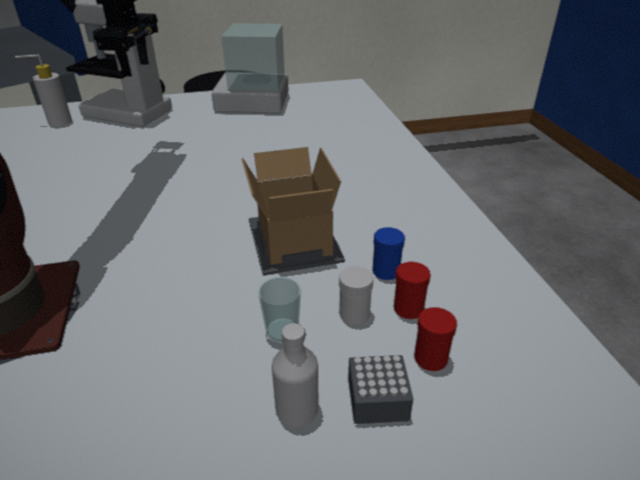

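View pics/top0.png

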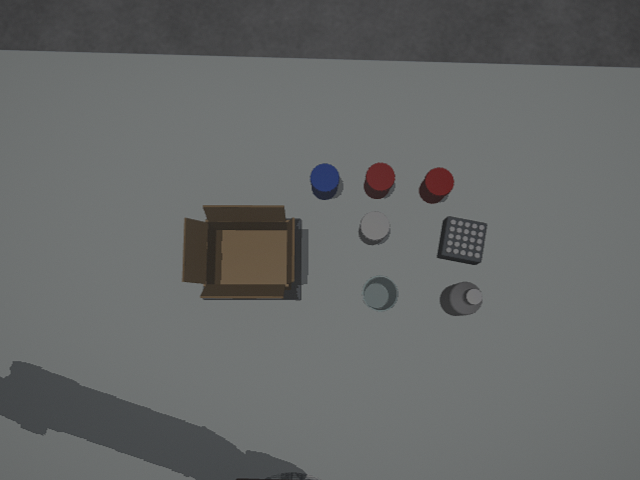

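The side view shows the white jar at about (355,296), between the beaker at (281,308) and a red look-alike at (411,290). The carton is at about (295,215). In the top view the jar cap is at (375,226) and the carton at (253,255). Next I'll measure both.

```bash
cat > h.py <<'E'
import numpy as np, cv2
def cloud(c):
    R,_=cv2.Rodrigues(np.asarray(c["rvec"],float)); t=np.asarray(c["tvec"],float)
    f=240/np.tan(np.radians(float(c["fov_y"]))/2)
    z=c["range_z"]; v,u=np.mgrid[0:480,0:640]
    P=np.stack([(u-c["cx"])/f*z,(v-c["cy"])/f*z,z],-1)
    W=(P-t)@R
    W[z<=0]=np.nan
    return W
def proj(c,X):
    f=240/np.tan(np.radians(float(c["fov_y"]))/2)
    K=np.array([[f,0,float(c["cx"])],[0,f,float(c["cy"])],[0,0,1]])
    return cv2.projectPoints(np.asarray(X,float).reshape(-1,3),np.asarray(c["rvec"],float),np.asarray(c["tvec"],float),K,None)[0][:,0]
E
python3 - <<'E'
from h import *
for n in("top","side"):
    c=dict(np.load(n+"0.npz")); W=cloud(c); px=c["pixels"].astype(int)
    tab=W[np.isfinite(W[...,2])&(abs(W[...,2])<.01)&(abs(W[...,0]-.6)<.3)]
    print(n,"table z",np.median(tab[:,2]))
    objs={"top":dict(jar=(375,226),blue=(325,178),red1=(380,178),red2=(438,182),beaker=(379,292),bottle=(468,297),rack=(463,240)),
     "side":dict(jar=(355,296),blue=(388,253),red1=(411,290),red2=(434,338),beaker=(281,308),bottle=(295,380),rack=(380,385))}[n]
    for k,(u,v) in objs.items():
        p=W[v-35:v+35,u-35:u+35].reshape(-1,3); 
        p0=W[v,u]
        m=(p[:,2]>.02)&(np.hypot(*(p[:,:2]-p0[:2]).T)<.06)
        q=p[m]
        if len(q)==0: print(k,p0);continue
        top=q[q[:,2]>np.percentile(q[:,2],95)-.006]
        print(k,p0.round(3),"ext",q.min(0).round(3),q.max(0).round(3),"top",((top.min(0)+top.max(0))/2).round(4), top.mean(0).round(4),len(top))
    m=(W[...,2]>.02)&(W[...,1]>0)
    if n=="top":
        # carton brown
        br=(px[...,0]>px[...,2]*1.4)&(W[...,2]>.0)
        vv,uu=np.nonzero(br); print(uu.min(),uu.max(),vv.min(),vv.max())
        fl=W[230:285,225:283].reshape(-1,3); fl=fl[abs(fl[:,2]-.012)<.006]; 
        r=cv2.minAreaRect(fl[:,:2].astype(np.float32)); print("floor",r,np.median(fl[:,2]))
E
```

```text
top table z 0.0009433087307209436
jar [ 0.601 -0.144  0.085] ext [ 0.574 -0.173  0.021] [ 0.63  -0.116  0.092] top [ 0.6022 -0.1439  0.0879] [ 0.6021 -0.1439  0.0866] 587
blue [ 0.692 -0.046  0.085] ext [ 0.665 -0.074  0.02 ] [ 0.723 -0.019  0.092] top [ 0.6938 -0.0462  0.0874] [ 0.6935 -0.0459  0.0861] 594
red1 [ 0.695 -0.152  0.086] ext [ 0.67  -0.181  0.02 ] [ 0.727 -0.125  0.091] top [ 0.6989 -0.1532  0.0873] [ 0.6981 -0.1532  0.0862] 587
red2 [ 0.692 -0.265  0.079] ext [ 0.664 -0.295  0.02 ] [ 0.72  -0.239  0.092] top [ 0.6921 -0.267   0.0875] [ 0.6919 -0.2667  0.0863] 591
beaker [ 0.481 -0.161  0.002] ext [ 0.44  -0.188  0.02 ] [ 0.507 -0.121  0.097] top [ 0.4738 -0.1546  0.092 ] [ 0.4751 -0.1555  0.0909] 177
bottle [ 0.467 -0.302  0.161] ext [ 0.438 -0.342  0.02 ] [ 0.498 -0.282  0.167] top [ 0.4679 -0.3127  0.1621] [ 0.4688 -0.3126  0.1611] 200
rack [ 0.583 -0.318  0.056] ext [ 0.541 -0.368  0.02 ] [ 0.631 -0.277  0.064] top [ 0.5881 -0.3211  0.0585] [ 0.5861 -0.3211  0.0564] 725
183 453 163 297
floor ((0.5449535250663757, 0.0935574322938919), (0.10827233642339706, 0.11715086
[... 357 characters left out ...]
] 525
red1 [ 0.686 -0.177  0.067] ext [ 0.668 -0.183  0.02 ] [ 0.724 -0.125  0.087] top [ 0.6962 -0.1527  0.0835] [ 0.6955 -0.1556  0.0842] 627
red2 [ 0.677 -0.291  0.074] ext [ 0.621 -0.317  0.02 ] [ 0.719 -0.238  0.088] top [ 0.6904 -0.2664  0.0836] [ 0.6891 -0.2689  0.0842] 875
beaker [ 0.47  -0.187  0.082] ext [ 0.439 -0.188  0.02 ] [ 0.505 -0.127  0.092] top [ 0.4722 -0.1591  0.0875] [ 0.471  -0.1661  0.0877] 271
bottle [ 0.463 -0.341  0.101] ext [ 0.436 -0.344  0.02 ] [ 0.497 -0.294  0.149] top [ 0.4671 -0.3181  0.1371] [ 0.4656 -0.3218  0.1344] 239
rack [ 0.58  -0.339  0.056] ext [ 0.539 -0.368  0.02 ] [ 0.627 -0.281  0.058] top [ 0.5839 -0.3239  0.0544] [ 0.5839 -0.3245  0.0542] 1445
```

```bash
python3 - <<'E'
import cv2
im=cv2.imread("pics/top0.png")[180:320,160:320]
cv2.imwrite("pics/topcrop.png",cv2.resize(im,None,fx=4.5,fy=4,interpolation=cv2.INTER_CUBIC))
E
```

```text
(no output)
```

View pics/topcrop.png

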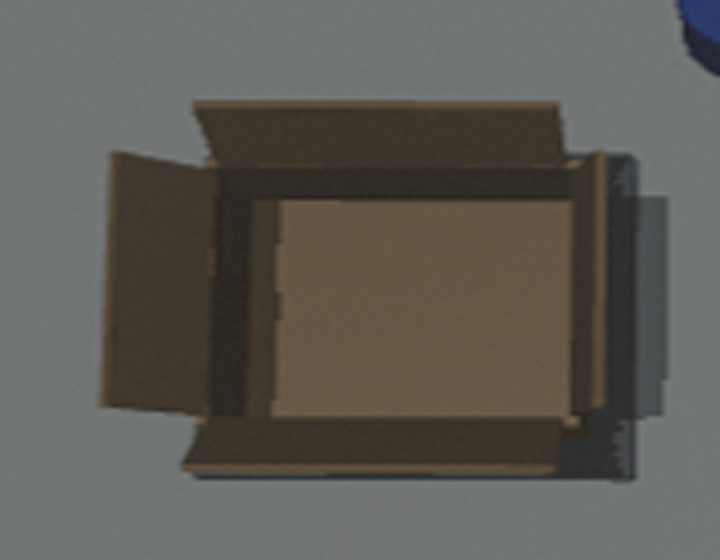

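```bash
cat > carton.py <<'E'
from h import *
from scipy.optimize import least_squares
def boxes(a):
    sl,sr,ln,lf=a
    B=[] # (center, R, half)
    I=np.eye(3)
    B.append(((0,0,.004),I,(.082,.098,.004)))
    B.append(((0,0,.010),I,(.062,.078,.002)))
    B.append(((.060,0,.06),I,(.002,.078,.0505))); B.append(((-.060,0,.06),I,(.002,.078,.0505)))
    B.append(((0,.076,.0565),I,(.062,.002,.0485))); B.append(((0,-.076,.0565),I,(.062,.002,.0485)))
    def fl(h,inw,al,ang,w):
        d=np.cos(ang)*inw+np.sin(ang)*np.array([0,0,1.]); n=np.cross(d,al)
        B.append((h+.029*d,np.stack([d,al,n],1),(.029,w/2,.002)))
    X=np.array([1.,0,0]);Y=np.array([0,1.,0])
    fl(np.array([0,.076,.107]),-Y,X,sl,.114); fl(np.array([0,-.076,.107]),Y,X,sr,.114)
    fl(np.array([-.06,0,.1125]),X,Y,ln,.144); fl(np.array([.06,0,.1125]),-X,Y,lf,.144)
    return B
def res(p,pts,dz):
    x,y,yaw=p[:3]; c,s=np.cos(yaw),np.sin(yaw)
    q=pts.copy(); q[:,2]-=dz; d=q[:,:2]-[x,y]; q[:,0]=c*d[:,0]+s*d[:,1]; q[:,1]=-s*d[:,0]+c*d[:,1]
    out=[]
    for C,R,hf in boxes(p[3:7]):
        l=abs((q-np.array(C))@R)-np.array(hf)
        out.append(np.linalg.norm(np.maximum(l,0),axis=1)+np.minimum(l.max(1),0))
    return abs(np.min(np.array(out),0))
def fit(c,p0,dz=0,free=None,zmin=.015,rad=.17):
    W=cloud(c).reshape(-1,3); W=W[np.isfinite(W[:,0])]
    W=W[(W[:,2]>zmin)&(W[:,2]<.2)&(np.hypot(W[:,0]-p0[0],W[:,1]-p0[1])<rad)]
    if len(W)>3000: W=W[::len(W)//3000+1]
    r=least_squares(lambda p:res(p,W,dz),p0,loss="soft_l1",f_scale=.003,x_scale=[.01,.01,.1,.1,.1,.1,.1])
    return r.x,np.median(res(r.x,W,dz)),len(W),W
E
python3 - <<'E'
from carton import *
for n,dz in(("top",.001),("side",0)):
    c=dict(np.load(n+"0.npz"))
    for yaw in(-.05,.1):
        p,m,k,_=fit(c,[.545,.085,yaw,1.9,1.7,1.9,1.9],dz); print(n,p.round(4),m,k)
E
```

```text
top [0.5407 0.0947 0.0243 2.0832 1.7854 1.997  1.8544] 0.0005805926525438692 2102
top [0.5375 0.0946 0.0242 2.0831 1.7848 1.9211 1.8511] 0.0008883872418733289 2102
side [0.5387 0.0928 0.0224 2.1212 1.7908 1.9962 1.8697] 0.0008307367132112832 2764
side [0.5387 0.0928 0.0225 2.1212 1.7908 1.996  1.8704] 0.0008308806396171301 2764
```

Both cameras agree on the carton: (0.5395, 0.0937), yaw about 0.023. The jar is at (0.601, −0.144). First I'll lift and turn the jaw axis to line up with the carton's y.

{"fn": "apply_moves", "kwargs": {
  "targets": [
    {"gripper": 1, "z": -2.5, "wz": -0.1},
    {"gripper": 1, "z": -2.5, "wz": -0.1},
    {"gripper": 1, "wz": -0.1},
    {"gripper": 1, "wz": -0.1},
    {"gripper": 1}
  ]
}}

```text
$.targets[0]: bad value
```

```bash
cat > go.py <<'E'
import sys,numpy as np
from bench import read_state
C=np.array([.5395,.0937]); YAW=.0233
def c2w(x,y): return C+np.array([np.cos(YAW)*x-np.sin(YAW)*y, np.sin(YAW)*x+np.cos(YAW)*y])
def delta(w):
    s=read_state(); R=s["orientation"]
    return (R.T@(np.asarray(w)-s["tool_pos"])*100).round(2)
def st():
    s=read_state(); p=s["tool_pos"]; d=p[:2]-C; c,n=np.cos(YAW),np.sin(YAW)
    R=s["orientation"]
    print("t",round(s["clock"],2),"tcp",p.round(4),"carton xy",np.round([c*d[0]+n*d[1],-n*d[0]+c*d[1]],4),"tipz",round(p[2]-.008,4),"az",np.degrees(np.arctan2(R[1,0],R[0,0])).round(2),"tilt",R[2,:2].round(4),"F",s["contact_force"].round(2),"w",round(s["grip_width"],4))
E
python3 - <<'E'
from go import *
st(); w=c2w(0,-.055); print(w,delta([*w,.25]))
E
```

```text
t 0.1 tcp [0.239  0.604  0.2013] carton xy [-0.2885  0.5171] tipz 0.1933 az 68.41 tilt [-0.0015  0.0001] F [-0.9   0.3  -0.39] w 0.087
[0.54078138 0.03871493] [-41.46  48.86  -4.8 ]
```

{"fn": "apply_moves", "kwargs": {
  "targets": [
    {"gripper": 1, "x": 0, "y": 0, "z": -2.5, "wx": 0, "wy": 0, "wz": -0.1},
    {"gripper": 1, "x": 0, "y": 0, "z": -2.5, "wx": 0, "wy": 0, "wz": -0.1},
    {"gripper": 1, "x": 0, "y": 0, "z": 0, "wx": 0, "wy": 0, "wz": -0.1},
    {"gripper": 1, "x": 0, "y": 0, "z": 0, "wx": 0, "wy": 0, "wz": -0.1},
    {"gripper": 1, "x": 0, "y": 0, "z": 0, "wx": 0, "wy": 0, "wz": 0}
  ]
}}

```text
clock: 0.72
tool_pos: [0.2391, 0.6042, 0.2517]
orientation: [[-0.023, 1.0, -0.0], [1.0, 0.023, -0.001], [-0.001, -0.0, -1.0]]
contact_force: [0.4, 0.3, 0.3]
grip_width: 0.0448
```

```bash
python3 - <<'E'
from go import *
st(); w=c2w(0,-.055); print(w,delta([*w,.25]))
E
```

```text
t 0.72 tcp [0.2391 0.6042 0.2517] carton xy [-0.2884  0.5173] tipz 0.2437 az 91.29 tilt [-0.0008 -0.0004] F [0.42 0.34 0.34] w 0.0448
[0.54078138 0.03871493] [-57.21  28.89   0.2 ]
```

{"fn": "apply_moves", "kwargs": {
  "targets": [
    {"gripper": 1, "x": -5.2, "y": 2.63, "z": 0, "wx": 0, "wy": 0, "wz": 0},
    {"gripper": 1, "x": -5.2, "y": 2.63, "z": 0, "wx": 0, "wy": 0, "wz": 0},
    {"gripper": 1, "x": -5.2, "y": 2.63, "z": 0, "wx": 0, "wy": 0, "wz": 0},
    {"gripper": 1, "x": -5.2, "y": 2.63, "z": 0, "wx": 0, "wy": 0, "wz": 0},
    {"gripper": 1, "x": -5.2, "y": 2.63, "z": 0, "wx": 0, "wy": 0, "wz": 0},
    {"gripper": 1, "x": -5.2, "y": 2.63, "z": 0, "wx": 0, "wy": 0, "wz": 0},
    {"gripper": 1, "x": -5.2, "y": 2.63, "z": 0, "wx": 0, "wy": 0, "wz": 0},
    {"gripper": 1, "x": -5.2, "y": 2.63, "z": 0, "wx": 0, "wy": 0, "wz": 0},
    {"gripper": 1, "x": -5.2, "y": 2.63, "z": 0, "wx": 0, "wy": 0, "wz": 0},
    {"gripper": 1, "x": -5.2, "y": 2.63, "z": 0, "wx": 0, "wy": 0, "wz": 0},
    {"gripper": 1, "x": -5.2, "y": 2.63, "z": 0, "wx": 0, "wy": 0, "wz": 0},
    {"gripper": 1, "x": 0, "y": 0, "z": 0, "wx": 0, "wy": 0, "wz": 0}
  ]
}}

```text
clock: 2.22
tool_pos: [0.5428, 0.0339, 0.2521]
orientation: [[-0.013, 1.0, 0.0], [1.0, 0.013, -0.002], [-0.002, 0.0, -1.0]]
contact_force: [-0.5, 0.5, -1.7]
grip_width: 0.0003
```

```bash
python3 - <<'E'
from go import *
import cv2
from bench import capture
st(); 
c=capture("side"); cv2.imwrite("pics/side1.png",cv2.resize(c["pixels"][100:300,180:450,::-1],None,fx=2.9,fy=2.9))
E
```

```text
t 2.23 tcp [0.5428 0.0339 0.2521] carton xy [ 0.0019 -0.0599] tipz 0.2441 az 90.73 tilt [-0.0019  0.0004] F [-0.54  0.54 -1.69] w 0.0003
```

View pics/side1.png

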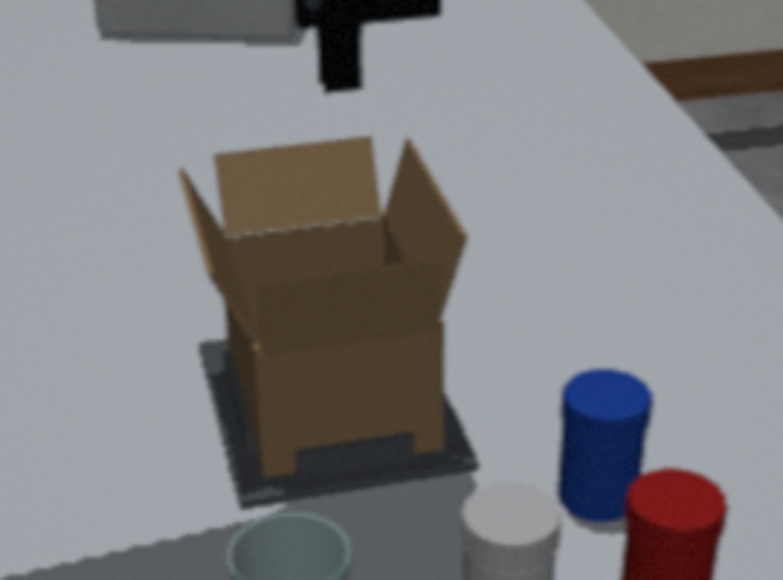

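```bash
python3 - <<'E'
from go import *
import cv2
from bench import capture
c=capture("side"); cv2.imwrite("pics/side2.png",cv2.resize(c["pixels"][0:200,180:450,::-1],None,fx=2.9,fy=2.9))
st()
E
```

```text
t 2.33 tcp [0.5415 0.039  0.2518] carton xy [ 0.0008 -0.0547] tipz 0.2438 az 91.15 tilt [ 0.0001 -0.0007] F [-0.63  0.16 -0.09] w 0.0006
```

View pics/side2.png

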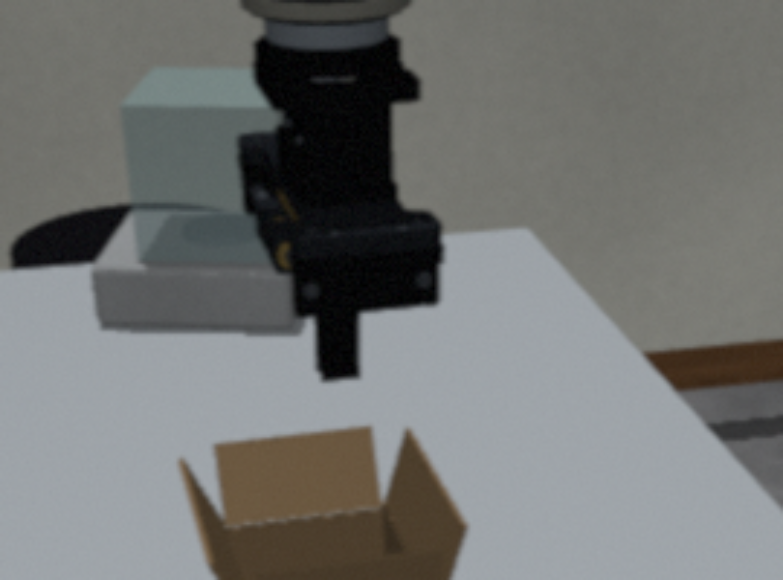

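{"fn": "apply_moves", "kwargs": {
  "targets": [
    {"gripper": 1, "x": 0, "y": 0, "z": 5, "wx": 0, "wy": 0, "wz": 0},
    {"gripper": 1, "x": 0, "y": 0, "z": 4.9, "wx": 0, "wy": 0, "wz": 0},
    {"gripper": 1, "x": -0.9, "y": 0, "z": 0, "wx": 0, "wy": 0, "wz": 0},
    {"gripper": 1, "x": -0.9, "y": 0, "z": 0, "wx": 0, "wy": 0, "wz": 0},
    {"gripper": 1, "x": -0.9, "y": 0, "z": 0, "wx": 0, "wy": 0, "wz": 0},
    {"gripper": 1, "x": 0, "y": 0, "z": 0, "wx": 0, "wy": 0, "wz": 0}
  ]
}}

```text
clock: 3.08
tool_pos: [0.5431, 0.0112, 0.1547]
orientation: [[-0.021, 1.0, 0.002], [1.0, 0.021, 0.0], [0.0, 0.002, -1.0]]
contact_force: [-0.8, 0.4, 1.1]
grip_width: 0.0002
```

```bash
python3 - <<'E'
from go import *
import cv2
from bench import capture
st()
c=capture("side"); cv2.imwrite("pics/side3.png",cv2.resize(c["pixels"][80:280,180:450,::-1],None,fx=2.9,fy=2.9))
from carton import *
p,m,k,_=fit(c,[.5395,.0937,.023,2.1,2.0,1.99,1.86]); print(p.round(3),m)
E
```

```text
t 3.08 tcp [0.5431 0.0112 0.1547] carton xy [ 0.0017 -0.0826] tipz 0.1467 az 91.23 tilt [0.0004 0.0023] F [-0.76  0.38  1.06] w 0.0002
[0.539 0.093 0.02  2.123 1.723 1.99  1.877] 0.0008978183799215628
```

View pics/side3.png

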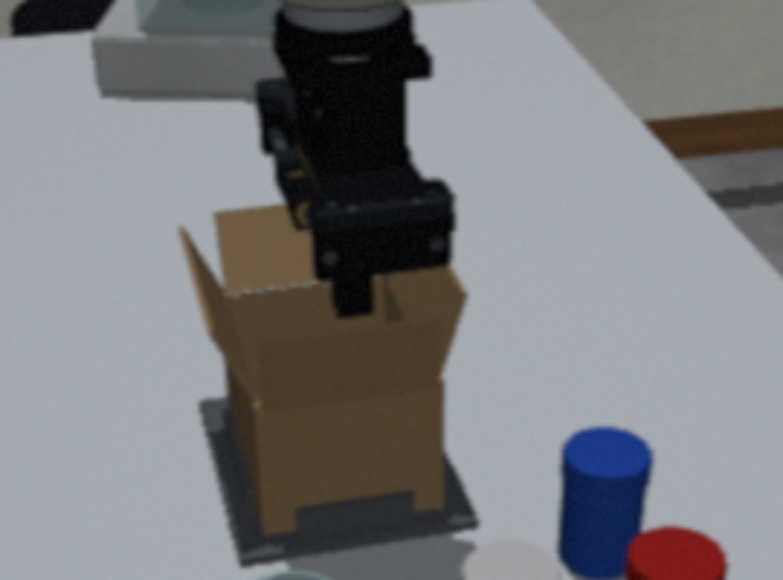

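{"fn": "apply_moves", "kwargs": {
  "targets": [
    {"gripper": 1, "x": -0.5, "y": 0, "z": 0, "wx": 0, "wy": 0, "wz": 0},
    {"gripper": 1, "x": -0.5, "y": 0, "z": 0, "wx": 0, "wy": 0, "wz": 0},
    {"gripper": 1, "x": 0, "y": 0, "z": 0, "wx": 0, "wy": 0, "wz": 0}
  ]
}}

```text
clock: 3.5
tool_pos: [0.5425, 0.0017, 0.1532]
orientation: [[-0.022, 1.0, -0.0], [1.0, 0.022, -0.0], [-0.0, -0.0, -1.0]]
contact_force: [0.3, -0.0, -0.3]
grip_width: 0.0007
```

```bash
python3 - <<'E'
from go import *
import cv2
from bench import capture
st()
c=capture("side"); cv2.imwrite("pics/side4.png",cv2.resize(c["pixels"][80:280,180:450,::-1],None,fx=2.9,fy=2.9))
from carton import *
# use only brown points
def brown(c):
    px=c["pixels"].astype(int); m=px[...,0]>px[...,2]*1.35
    c=dict(c); c["range_z"]=np.where(m,c["range_z"],0); return c
p,m,k,_=fit(brown(c),[.5395,.0937,.023,2.1,2.0,1.99,1.86]); print(p.round(3),m,k)
E
```

```text
t 3.5 tcp [0.5425 0.0017 0.1532] carton xy [ 0.0008 -0.0921] tipz 0.1452 az 91.28 tilt [-0.0002 -0.0001] F [ 0.26 -0.   -0.31] w 0.0007
[0.539 0.093 0.024 2.121 1.792 2.012 1.854] 0.0007886562364592242 2089
```

View pics/side4.png

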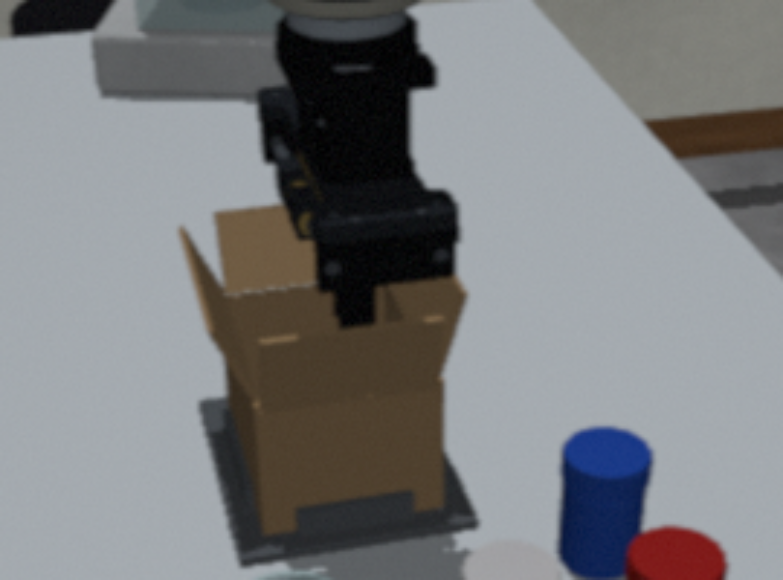

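```bash
cat >> carton.py <<'E'
def brown(c):
    px=c["pixels"].astype(int); m=px[...,0]>px[...,2]*1.35
    c=dict(c); c["range_z"]=np.where(m,c["range_z"],0); return c
def angs(c,P=(.539,.0932,.0235),dz=0):
    """per-flap angle from points above hinge, in carton coords; 4 independent 1D scans"""
    W=cloud(brown(c)).reshape(-1,3); W=W[np.isfinite(W[:,0])]
    W=W[(W[:,2]>.02)&(W[:,2]<.2)]
    c_,s_=np.cos(P[2]),np.sin(P[2]); d=W[:,:2]-[P[0],P[1]]
    q=np.stack([c_*d[:,0]+s_*d[:,1],-s_*d[:,0]+c_*d[:,1],W[:,2]-dz],1)
    return q
E
python3 - <<'E'
from go import *
from bench import capture
from carton import *
import cv2
for n,dz in(("side",0),("top",.001)):
    c=capture(n); q=angs(c,dz=dz)
    m=(q[:,1]<-.07)&(q[:,1]>-.14)&(abs(q[:,0])<.05)&(q[:,2]>.112)
    r=q[m]; print(n,len(r)); 
    if len(r):
        a=np.arctan2(r[:,2]-.107,r[:,1]+.076); R=np.hypot(r[:,2]-.107,r[:,1]+.076)
        for lo in(.01,.02,.03,.04,.05): 
            k=(R>=lo)&(R<lo+.01); print(lo,k.sum(),np.median(a[k]).round(3) if k.any() else None)
cv2.imwrite("pics/top4.png",cv2.resize(c["pixels"][180:320,160:320,::-1],None,fx=4,fy=4))
E
```

```text
side 1271
0.01 207 1.737
0.02 215 1.749
0.03 220 1.761
0.04 229 1.768
0.05 239 1.765
top 0
```

View pics/top4.png

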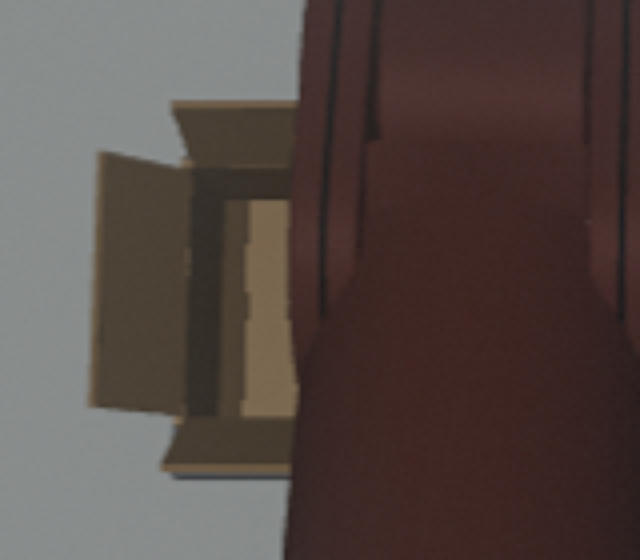

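```bash
python3 - <<'E'
from go import *
from bench import capture
from carton import *
c=capture("side"); st()
s=read_state(); p=s["tool_pos"]
print(proj(c,[p+[0,0,-.008],p+[0,0,.03],p+[0,-.015,-.008]]))
W=cloud(c)
for v in range(140,205,6): print(v,[W[v,u].round(3).tolist() for u in (300,304)], c["pixels"][v,302])
print(proj(c,[[*c2w(0,-.0885),.1636],[*c2w(-.057,-.0885),.1636],[*c2w(.057,-.0885),.1636]]))
E
```

```text
t 3.7 tcp [0.5425 0.0024 0.1531] carton xy [ 0.0009 -0.0913] tipz 0.1451 az 91.34 tilt [-0.     -0.0001] F [-0.28  0.38 -0.57] w 0.0001
[[302.05833259 203.39157794]
 [301.54152216 184.65517028]
 [303.74827503 207.79705462]]
140 [[0.533, -0.047, 0.29], [0.539, -0.045, 0.288]] [8 9 9]
146 [[0.53, -0.061, 0.286], [0.536, -0.062, 0.286]] [11 11 14]
152 [[0.527, -0.078, 0.285], [0.532, -0.081, 0.286]] [11 11 11]
158 [[0.524, -0.093, 0.283], [0.529, -0.093, 0.282]] [17 20 22]
164 [[0.524, -0.09, 0.272], [0.53, -0.09, 0.271]] [2 0 3]
170 [[0.525, -0.085, 0.259], [0.531, -0.084, 0.258]] [11 11 14]
176 [[0.524, -0.084, 0.249], [0.531, -0.084, 0.248]] [3 4 4]
182 [[0.538, -0.006, 0.193], [0.545, -0.007, 0.193]] [ 8 11 10]
188 [[0.538, -0.009, 0.184], [0.545, -0.007, 0.181]] [7 7 7]
194 [[0.54, 0.005, 0.164], [0.548, 0.011, 0.159]] [77 62 44]
200 [[0.54, 0.007, 0.15], [0.547, 0.008, 0.148]] [74 59 44]
[[300.96412134 193.67016486]
 [268.88926928 197.93472618]
 [332.26261805 189.50882507]]
```

```bash
python3 - <<'E'
from h import *
c=dict(np.load("side0.npz"))
for z in(.2438,.25,.26,.27): print(z,proj(c,[[.5415,.039,z],[.5415,.029,z]]).round(1).tolist())
E
```

```text
0.2438 [[295.9, 143.4], [297.0, 145.9]]
0.25 [[295.8, 140.1], [296.9, 142.6]]
0.26 [[295.6, 134.6], [296.7, 137.1]]
0.27 [[295.4, 129.1], [296.6, 131.5]]
```

{"fn": "apply_moves", "kwargs": {
  "targets": [
    {"gripper": 1, "x": 0, "y": 0, "z": -3, "wx": 0, "wy": 0, "wz": 0},
    {"gripper": 1, "x": 0, "y": 0, "z": -3, "wx": 0, "wy": 0, "wz": 0},
    {"gripper": 1, "x": 0, "y": 0, "z": 0, "wx": 0, "wy": 0, "wz": 0}
  ]
}}

```text
clock: 4.08
tool_pos: [0.5438, 0.0024, 0.2153]
orientation: [[-0.023, 1.0, 0.004], [1.0, 0.023, 0.001], [0.001, 0.004, -1.0]]
contact_force: [0.3, -0.0, 0.0]
grip_width: 0.0003
```

```bash
python3 - <<'E'
from go import *
from bench import capture
from carton import *
import cv2
c=capture("side"); st()
s=read_state(); p=s["tool_pos"]
W=cloud(c); d=W-p
px=c["pixels"].astype(int)
m=(abs(d[...,0])<.05)&(abs(d[...,1])<.06)&(d[...,2]>-.03)&(d[...,2]<.08)&(px.max(-1)<60)
for lo in np.arange(-.03,.08,.01):
    k=m&(d[...,2]>=lo)&(d[...,2]<lo+.01)
    if k.any(): print(round(lo,3),k.sum(),"x",d[k][:,0].min().round(4),d[k][:,0].max().round(4),"y",d[k][:,1].min().round(4),np.median(d[k][:,1]).round(4))
cv2.imwrite("pics/side5.png",cv2.resize(c["pixels"][80:280,180:450,::-1],None,fx=2.9,fy=2.9))
E
```

```text
t 4.12 tcp [0.543  0.0025 0.2139] carton xy [ 0.0014 -0.0913] tipz 0.2059 az 91.35 tilt [0.0004 0.0016] F [-0.81 -0.19  0.5 ] w 0.0005
0.02 56 x -0.0103 0.0103 y -0.0113 -0.009
0.03 79 x -0.0111 0.0108 y -0.012 -0.0091
0.04 68 x -0.0111 0.0101 y -0.0126 -0.0102
0.05 44 x -0.0112 0.01 y -0.0158 -0.0118
```

View pics/side5.png

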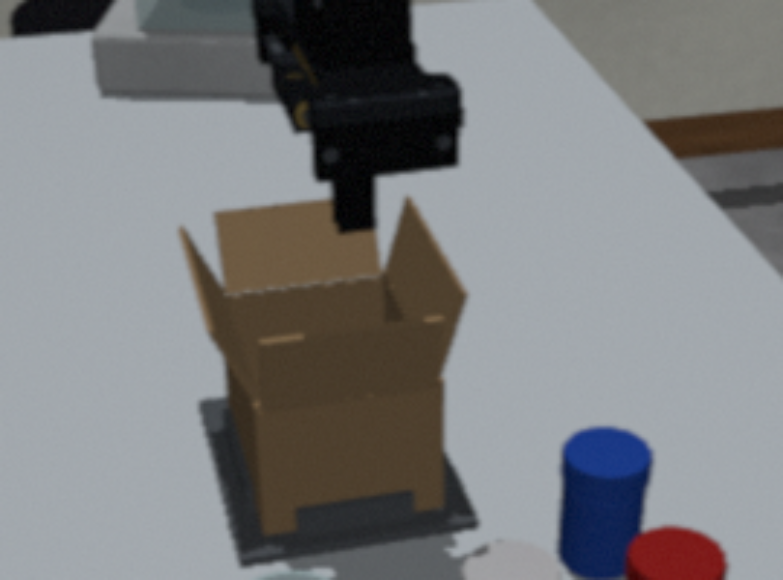

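The closed fingertips appear about 20 mm higher than the reported TCP implies, and the flap was never touched. I'll check whether the tips move along z as the jaws open.

{"fn": "apply_moves", "kwargs": {
  "targets": [
    {"gripper": -1, "x": 2, "y": 0, "z": 0, "wx": 0, "wy": 0, "wz": 0},
    {"gripper": -1, "x": 2, "y": 0, "z": 0, "wx": 0, "wy": 0, "wz": 0},
    {"gripper": -1, "x": 0, "y": 0, "z": 0, "wx": 0, "wy": 0, "wz": 0},
    {"gripper": -1, "x": 0, "y": 0, "z": 0, "wx": 0, "wy": 0, "wz": 0},
    {"gripper": -1, "x": 0, "y": 0, "z": 0, "wx": 0, "wy": 0, "wz": 0},
    {"gripper": -1, "x": 0, "y": 0, "z": 0, "wx": 0, "wy": 0, "wz": 0},
    {"gripper": -1, "x": 0, "y": 0, "z": 0, "wx": 0, "wy": 0, "wz": 0}
  ]
}}

```text
clock: 5.0
tool_pos: [0.5416, 0.0419, 0.2132]
orientation: [[-0.023, 1.0, 0.0], [1.0, 0.023, -0.0], [-0.0, 0.0, -1.0]]
contact_force: [0.2, 0.6, -0.1]
grip_width: 0.0627
```

```bash
cat > tip.py <<'E'
from go import *
from bench import capture
from carton import *
import cv2
def tip(name,fn):
    c=capture(name); st(); s=read_state(); p=s["tool_pos"]
    W=cloud(c); d=W-p; px=c["pixels"].astype(int)
    m=(abs(d[...,0])<.05)&(abs(d[...,1])<.1)&(d[...,2]>-.03)&(d[...,2]<.12)&(px.max(-1)<60)
    for lo in np.arange(-.03,.12,.01):
        k=m&(d[...,2]>=lo)&(d[...,2]<lo+.01)
        if k.any(): print(round(lo,3),k.sum(),"x",d[k][:,0].min().round(4),d[k][:,0].max().round(4),"y",d[k][:,1].min().round(4),np.median(d[k][:,1]).round(4),d[k][:,1].max().round(4))
    cv2.imwrite(fn,cv2.resize(c["pixels"][60:260,180:450,::-1],None,fx=2.9,fy=2.9))
E
python3 -c "
from tip import *
tip('side','pics/side6.png')"
```

```text
t 5.05 tcp [0.5416 0.042  0.2132] carton xy [ 0.0009 -0.0517] tipz 0.2052 az 91.31 tilt [-0.      0.0001] F [0.59 0.42 0.34] w 0.0663
0.02 91 x -0.0109 0.0119 y -0.0441 -0.039 0.034
0.03 90 x -0.011 0.0105 y -0.0438 -0.0394 0.0353
0.04 60 x -0.0088 0.0104 y -0.0428 -0.0411 -0.0387
0.05 68 x -0.0108 0.0099 y -0.0462 -0.0436 -0.0363
0.06 73 x -0.0109 0.0097 y -0.0483 -0.045 -0.0365
0.07 14 x -0.0103 0.009 y -0.0482 -0.0473 -0.0458
0.08 4 x -0.0233 -0.0063 y -0.0863 -0.0855 0.0514
0.09 315 x -0.0398 0.0377 y -0.0897 -0.0867 0.0804
0.1 430 x -0.0398 0.0377 y -0.0898 -0.0859 0.0812
0.11 405 x -0.0396 0.0374 y -0.0961 -0.0898 0.0812
```

View pics/side6.png

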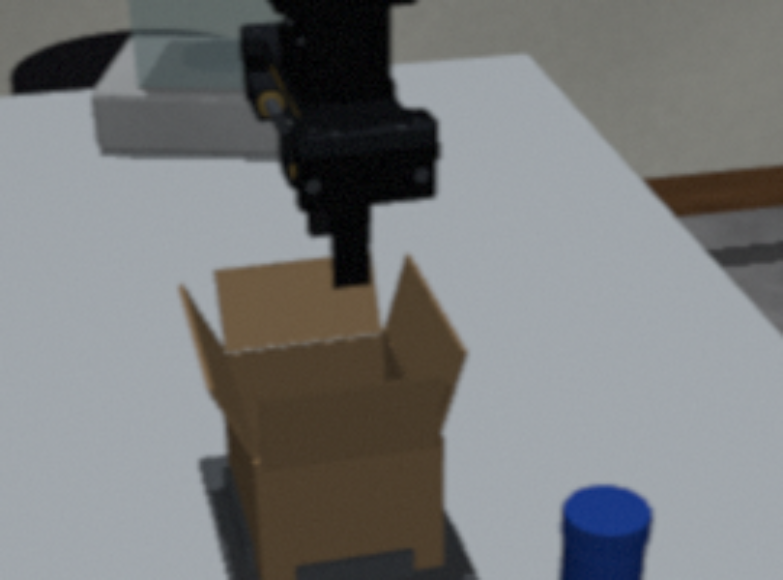

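```bash
python3 - <<'E'
from go import *
from bench import capture
from carton import *
c=capture("side"); st(); p=read_state()["tool_pos"]
W=cloud(c); d=W-p; px=c["pixels"].astype(int)
m=(abs(d[...,0])<.013)&(d[...,1]<-.035)&(d[...,1]>-.052)&(d[...,2]>.0)&(d[...,2]<.06)&(px.max(-1)<45)
v,u=np.nonzero(m)
for r in sorted(set(v))[-6:]: k=v==r; print(r,k.sum(),d[v[k],u[k]].mean(0).round(4))
# edge based estimate: bottom row of finger front lower edge
for z in(.015,.02,.025,.03): print(z,proj(c,[p+[0,-.054,z],p+[0,-.0435,z]]).round(2).tolist())
E
```

```text
t 5.1 tcp [0.5416 0.0421 0.2132] carton xy [ 0.0009 -0.0517] tipz 0.2052 az 91.32 tilt [0.     0.0001] F [0.33 0.86 0.18] w 0.0702
153 12 [ 0.0001 -0.0425  0.0315]
154 12 [ 0.0002 -0.042   0.0294]
155 12 [ 0.0003 -0.041   0.0271]
156 13 [ 0.0009 -0.0423  0.0258]
157 13 [ 0.0009 -0.0417  0.0237]
158 10 [-0.0017 -0.0417  0.0221]
0.015 [[302.04, 165.1], [300.8, 162.24]]
0.02 [[301.97, 162.38], [300.72, 159.54]]
0.025 [[301.89, 159.64], [300.65, 156.82]]
0.03 [[301.82, 156.88], [300.57, 154.07]]
```

{"fn": "apply_moves", "kwargs": {
  "targets": [
    {"gripper": -1, "x": 3.2, "y": 0, "z": 0, "wx": 0, "wy": 0, "wz": 0},
    {"gripper": -1, "x": 0, "y": 0, "z": 4.5, "wx": 0, "wy": 0, "wz": 0},
    {"gripper": -1, "x": 0, "y": 0, "z": 4.5, "wx": 0, "wy": 0, "wz": 0},
    {"gripper": -1, "x": -0.8, "y": 0, "z": 0, "wx": 0, "wy": 0, "wz": 0},
    {"gripper": -1, "x": -0.8, "y": 0, "z": 0, "wx": 0, "wy": 0, "wz": 0},
    {"gripper": -1, "x": -0.7, "y": 0, "z": 0, "wx": 0, "wy": 0, "wz": 0},
    {"gripper": -1, "x": 0, "y": 0, "z": 0, "wx": 0, "wy": 0, "wz": 0}
  ]
}}

```text
clock: 5.98
tool_pos: [0.5423, 0.0503, 0.1246]
orientation: [[-0.022, 1.0, 0.002], [1.0, 0.022, 0.001], [0.0, 0.002, -1.0]]
contact_force: [1.4, 0.1, -0.5]
grip_width: 0.087
```

```bash
python3 - <<'E'
from go import *
from bench import capture
from carton import *
import cv2
c=capture("side"); st()
q=angs(c)
r=q[(q[:,1]<-.07)&(q[:,1]>-.14)&(abs(q[:,0])<.05)&(q[:,2]>.115)]
a=np.arctan2(r[:,2]-.107,r[:,1]+.076); print(len(r),np.median(a),r[:,2].max())
cv2.imwrite("pics/side7.png",cv2.resize(c["pixels"][80:280,180:450,::-1],None,fx=2.9,fy=2.9))
E
```

```text
t 6.03 tcp [0.542  0.0509 0.1243] carton xy [ 0.0015 -0.0429] tipz 0.1163 az 91.28 tilt [0.0005 0.0017] F [-0.04 -0.37 -0.38] w 0.087
794 2.1305257571676526 0.19704506962030907
```

View pics/side7.png

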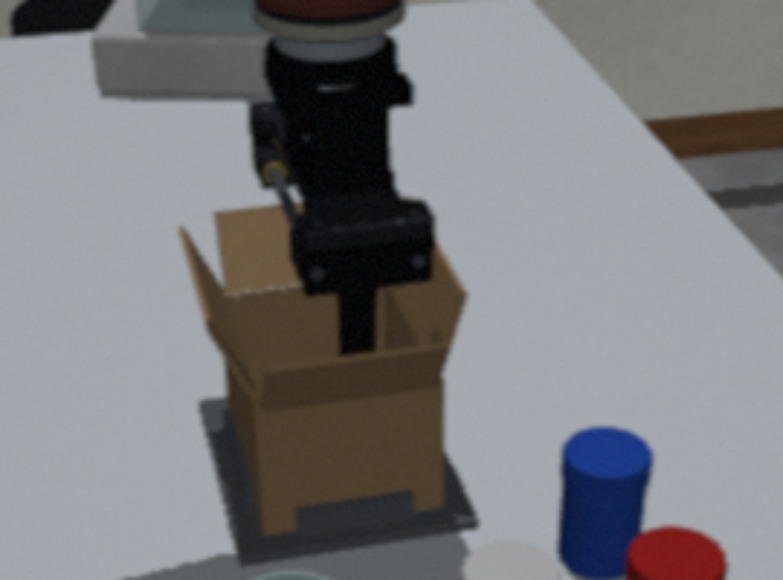

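```bash
python3 - <<'E'
from go import *
st(); print(delta([.601,-.1440,.115]))
E
```

```text
t 6.03 tcp [0.542  0.0509 0.1243] carton xy [ 0.0015 -0.0429] tipz 0.1163 az 91.28 tilt [0.0005 0.0017] F [-0.04 -0.37 -0.38] w 0.087
[-19.61   5.46   0.92]
```

{"fn": "apply_moves", "kwargs": {
  "targets": [
    {"gripper": -1, "x": 0.8, "y": 0, "z": -2, "wx": 0, "wy": 0, "wz": 0},
    {"gripper": -1, "x": 0, "y": 0, "z": -3, "wx": 0, "wy": 0, "wz": 0},
    {"gripper": -1, "x": -5.1, "y": 1.4, "z": 0, "wx": 0, "wy": 0, "wz": 0},
    {"gripper": -1, "x": -5.1, "y": 1.4, "z": 0, "wx": 0, "wy": 0, "wz": 0},
    {"gripper": -1, "x": -5.1, "y": 1.4, "z": 0, "wx": 0, "wy": 0, "wz": 0},
    {"gripper": -1, "x": -5.1, "y": 1.26, "z": 0, "wx": 0, "wy": 0, "wz": 0},
    {"gripper": -1, "x": 0, "y": 0, "z": 5, "wx": 0, "wy": 0, "wz": 0},
    {"gripper": -1, "x": 0, "y": 0, "z": 0, "wx": 0, "wy": 0, "wz": 0},
    {"gripper": -1, "x": 0, "y": 0, "z": 0, "wx": 0, "wy": 0, "wz": 0}
  ]
}}

```text
clock: 7.15
tool_pos: [0.6011, -0.1426, 0.1246]
orientation: [[-0.025, 1.0, 0.001], [1.0, 0.025, 0.0], [0.0, 0.001, -1.0]]
contact_force: [1.1, 0.1, 0.8]
grip_width: 0.0873
```

```bash
python3 - <<'E'
from go import *
from bench import capture
from carton import *
import cv2
c=capture("side"); st(); print(delta([.601,-.144,.0385]))
cv2.imwrite("pics/side8.png",cv2.resize(c["pixels"][180:380,260:500,::-1],None,fx=2.9,fy=2.9))
W=cloud(c); p=read_state()["tool_pos"]; d=W-p; px=c["pixels"].astype(int)
m=(abs(d[...,0])<.013)&(d[...,1]<-.035)&(d[...,1]>-.06)&(d[...,2]>.0)&(d[...,2]<.06)&(px.max(-1)<45)
v,u=np.nonzero(m)
for r in sorted(set(v))[-4:]: k=v==r; print(r,k.sum(),d[v[k],u[k]].mean(0).round(4))
E
```

```text
t 7.2 tcp [ 0.6016 -0.1426  0.1251] carton xy [ 0.0565 -0.2377] tipz 0.1171 az 91.41 tilt [0.0001 0.0021] F [-0.23 -0.2   0.19] w 0.0867
[-0.14 -0.08  8.66]
263 13 [ 0.0011 -0.0522  0.0268]
264 13 [ 0.0011 -0.0524  0.0251]
265 13 [ 0.0014 -0.0519  0.0228]
266 3 [-0.0067 -0.053   0.0232]
```

View pics/side8.png

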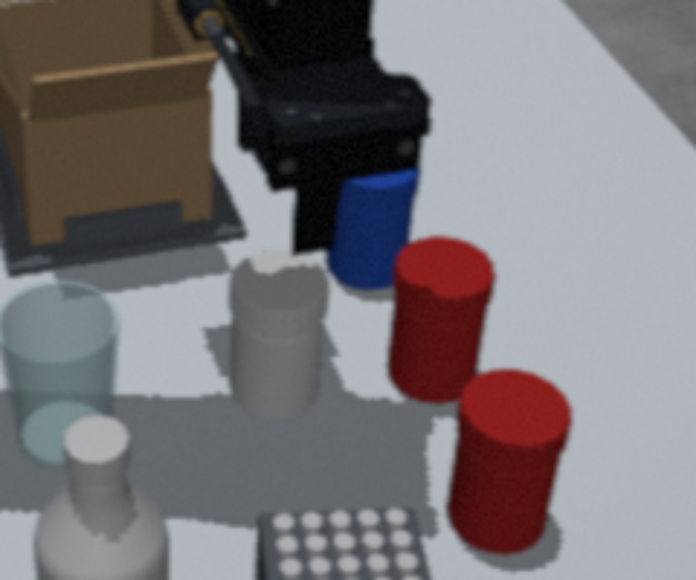

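```bash
python3 - <<'E'
from h import *
c=dict(np.load("side0.npz"))
print(proj(c,[[.601,-.144,.085],[.6016,-.195,.1466],[.6016,-.195,.117],[.6016,-.09,.1466],[.6016,-.09,.117]]).round(1))
E
```

```text
[[355.6 276.4]
 [367.2 266. ]
 [366.2 281.2]
 [348.2 227.1]
 [347.7 241.6]]
```

The offset is confirmed at +21.6 mm, and x and y agree with the camera. Descending onto the cap.

{"fn": "apply_moves", "kwargs": {
  "targets": [
    {"gripper": -1, "x": -0.1, "y": 0, "z": 4.3, "wx": 0, "wy": 0, "wz": 0},
    {"gripper": -1, "x": -0.05, "y": -0.05, "z": 4.3, "wx": 0, "wy": 0, "wz": 0},
    {"gripper": -1, "x": 0, "y": 0, "z": 0, "wx": 0, "wy": 0, "wz": 0},
    {"gripper": 1, "x": 0, "y": 0, "z": 0, "wx": 0, "wy": 0, "wz": 0},
    {"gripper": 1, "x": 0, "y": 0, "z": 0, "wx": 0, "wy": 0, "wz": 0},
    {"gripper": 1, "x": 0, "y": 0, "z": 0, "wx": 0, "wy": 0, "wz": 0},
    {"gripper": 1, "x": 0, "y": 0, "z": 0, "wx": 0, "wy": 0, "wz": 0}
  ]
}}

```text
clock: 8.07
tool_pos: [0.6005, -0.1448, 0.0379]
orientation: [[-0.023, 1.0, 0.001], [1.0, 0.023, 0.0], [0.0, 0.001, -1.0]]
contact_force: [-1.1, 1.6, 2.6]
grip_width: 0.0552
```

```bash
python3 - <<'E'
from go import *
from bench import capture
from carton import *
import cv2
c=capture("side"); st()
cv2.imwrite("pics/side9.png",cv2.resize(c["pixels"][180:380,260:500,::-1],None,fx=2.9,fy=2.9))
E
```

```text
t 8.12 tcp [ 0.6005 -0.1447  0.0379] carton xy [ 0.0555 -0.2398] tipz 0.0299 az 91.34 tilt [0.0003 0.0011] F [-1.09  0.2   3.43] w 0.0551
```

View pics/side9.png

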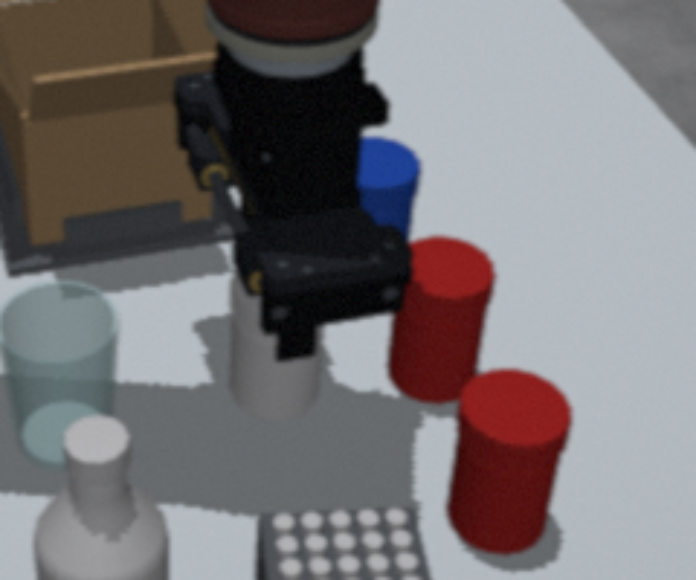

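{"fn": "apply_moves", "kwargs": {
  "targets": [
    {"gripper": 1, "x": 0, "y": 0, "z": -2, "wx": 0, "wy": 0, "wz": 0},
    {"gripper": 1, "x": 0, "y": 0, "z": -5, "wx": 0, "wy": 0, "wz": 0},
    {"gripper": 1, "x": 0, "y": 0, "z": -6, "wx": 0, "wy": 0, "wz": 0},
    {"gripper": 1, "x": 0, "y": 0, "z": -6, "wx": 0, "wy": 0, "wz": 0},
    {"gripper": 1, "x": 0, "y": 0, "z": 0, "wx": 0, "wy": 0, "wz": 0}
  ]
}}

```text
clock: 8.75
tool_pos: [0.6022, -0.1464, 0.2336]
orientation: [[-0.022, 1.0, 0.009], [1.0, 0.022, -0.001], [-0.001, 0.009, -1.0]]
contact_force: [0.1, -0.2, -2.5]
grip_width: 0.0555
```

```bash
python3 - <<'E'
from go import *
st(); print(delta([*c2w(0,0),.228]))
E
```

```text
t 8.75 tcp [ 0.6022 -0.1464  0.2336] carton xy [ 0.0571 -0.2415] tipz 0.2256 az 91.27 tilt [-0.0012  0.0091] F [ 0.13 -0.19 -2.45] w 0.0555
[24.14 -5.74  0.48]
```

{"fn": "apply_moves", "kwargs": {
  "targets": [
    {"gripper": 1, "x": 3, "y": -0.9, "z": 0, "wx": 0, "wy": 0, "wz": 0},
    {"gripper": 1, "x": 4.5, "y": -0.9, "z": 0, "wx": 0, "wy": 0, "wz": 0},
    {"gripper": 1, "x": 4.5, "y": -0.9, "z": 0, "wx": 0, "wy": 0, "wz": 0},
    {"gripper": 1, "x": 4.5, "y": -1, "z": 0, "wx": 0, "wy": 0, "wz": 0},
    {"gripper": 1, "x": 4.5, "y": -1, "z": 0, "wx": 0, "wy": 0, "wz": 0},
    {"gripper": 1, "x": 3, "y": -0.85, "z": 0, "wx": 0, "wy": 0, "wz": 0},
    {"gripper": 1, "x": 0, "y": 0, "z": 0, "wx": 0, "wy": 0, "wz": 0},
    {"gripper": 1, "x": 0, "y": 0, "z": 0, "wx": 0, "wy": 0, "wz": 0}
  ]
}}

```text
clock: 9.75
tool_pos: [0.5389, 0.0927, 0.2271]
orientation: [[-0.022, 1.0, -0.0], [1.0, 0.022, -0.001], [-0.001, -0.0, -1.0]]
contact_force: [0.7, -0.6, -1.5]
grip_width: 0.0552
```

```bash
python3 - <<'E'
from go import *
from bench import capture
from carton import *
import cv2
c=capture("side"); st()
cv2.imwrite("pics/side10.png",cv2.resize(c["pixels"][60:260,180:450,::-1],None,fx=2.9,fy=2.9))
c=brown(c)
p,m,k,_=fit(c,[.5395,.0937,.023,2.1,2.1,1.99,1.86]); print(p.round(3),m,k)
# jar points (white)
c=capture("side"); W=cloud(c); px=c["pixels"].astype(int)
m=(abs(W[...,0]-.54)<.06)&(abs(W[...,1]-.09)<.08)&(W[...,2]>.17)&(px.min(-1)>100)
q=W[m]; print(len(q),q.min(0).round(4),q.max(0).round(4))
E
```

```text
t 9.8 tcp [0.539  0.0923 0.2271] carton xy [-0.0005 -0.0014] tipz 0.2191 az 91.23 tilt [-0.0007 -0.0003] F [ 0.35 -0.61 -1.52] w 0.055
[0.539 0.095 0.025 2.065 2.141 2.005 1.856] 0.0006888403084600167 2358
47 [0.5109 0.0838 0.2134] [0.5683 0.1014 0.2752]
```

View pics/side10.png

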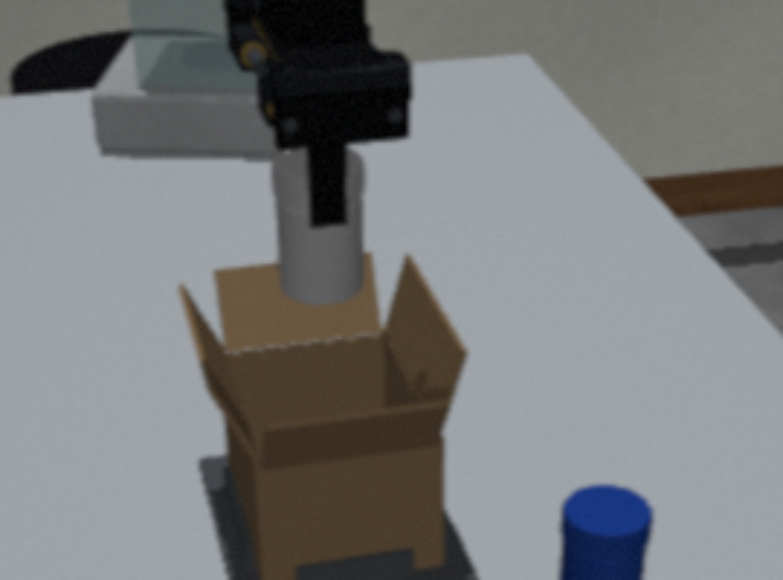

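{"fn": "apply_moves", "kwargs": {
  "targets": [
    {"gripper": 1, "x": 0, "y": 0, "z": 4, "wx": 0, "wy": 0, "wz": 0},
    {"gripper": 1, "x": 0, "y": 0, "z": 4, "wx": 0, "wy": 0, "wz": 0},
    {"gripper": 1, "x": 0, "y": 0, "z": 4, "wx": 0, "wy": 0, "wz": 0},
    {"gripper": 1, "x": 0, "y": 0, "z": 3, "wx": 0, "wy": 0, "wz": 0},
    {"gripper": 1, "x": 0, "y": 0, "z": 1.6, "wx": 0, "wy": 0, "wz": 0},
    {"gripper": 1, "x": 0, "y": 0, "z": 0, "wx": 0, "wy": 0, "wz": 0},
    {"gripper": 1, "x": 0, "y": 0, "z": 0, "wx": 0, "wy": 0, "wz": 0}
  ]
}}

```text
clock: 10.72
tool_pos: [0.54, 0.0936, 0.0624]
orientation: [[-0.023, 1.0, 0.002], [1.0, 0.023, 0.0], [0.0, 0.002, -1.0]]
contact_force: [0.1, 0.8, -1.5]
grip_width: 0.0552
```

```bash
python3 - <<'E'
from go import *
from bench import capture
import cv2
c=capture("side"); st()
cv2.imwrite("pics/side11.png",cv2.resize(c["pixels"][80:280,180:450,::-1],None,fx=2.9,fy=2.9))
E
```

```text
t 10.78 tcp [0.54   0.0938 0.0625] carton xy [0.0005 0.    ] tipz 0.0545 az 91.31 tilt [0.0007 0.002 ] F [-0.32  0.82 -1.13] w 0.0555
```

View pics/side11.png

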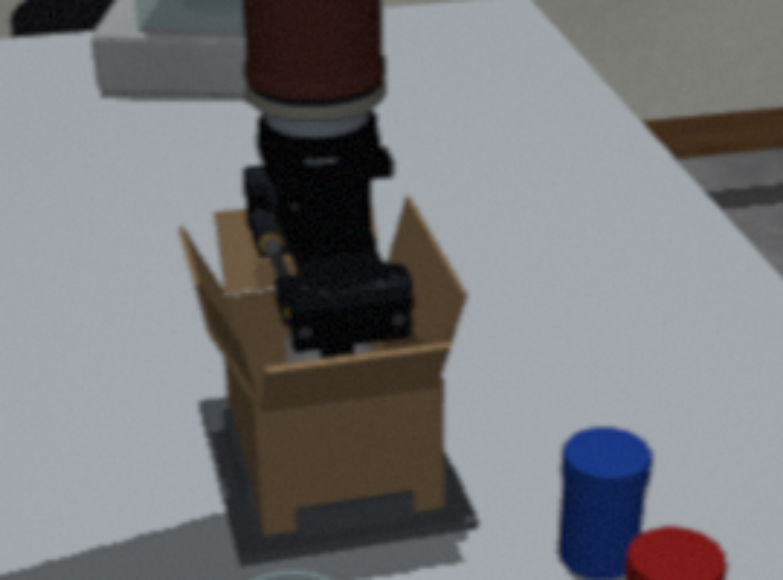

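Clear of the flaps, with 12 mm left to go. Lowering in small steps.

{"fn": "apply_moves", "kwargs": {
  "targets": [
    {"gripper": 1, "x": 0, "y": 0, "z": 0.4, "wx": 0, "wy": 0, "wz": 0},
    {"gripper": 1, "x": 0, "y": 0, "z": 0.4, "wx": 0, "wy": 0, "wz": 0},
    {"gripper": 1, "x": 0, "y": 0, "z": 0.2, "wx": 0, "wy": 0, "wz": 0},
    {"gripper": 1, "x": 0, "y": 0, "z": 0, "wx": 0, "wy": 0, "wz": 0},
    {"gripper": 1, "x": 0, "y": 0, "z": 0, "wx": 0, "wy": 0, "wz": 0}
  ]
}}

```text
clock: 11.4
tool_pos: [0.539, 0.0937, 0.0512]
orientation: [[-0.023, 1.0, -0.0], [1.0, 0.023, -0.0], [-0.0, -0.0, -1.0]]
contact_force: [0.2, 0.0, -2.6]
grip_width: 0.0555
```

{"fn": "apply_moves", "kwargs": {
  "targets": [
    {"gripper": 1, "x": 0, "y": 0, "z": 0.1, "wx": 0, "wy": 0, "wz": 0},
    {"gripper": 1, "x": 0, "y": 0, "z": 0.1, "wx": 0, "wy": 0, "wz": 0},
    {"gripper": 1, "x": 0, "y": 0, "z": 0, "wx": 0, "wy": 0, "wz": 0},
    {"gripper": 1, "x": 0, "y": 0, "z": 0, "wx": 0, "wy": 0, "wz": 0}
  ]
}}

```text
clock: 11.9
tool_pos: [0.5395, 0.0938, 0.0498]
orientation: [[-0.023, 1.0, 0.001], [1.0, 0.023, 0.0], [0.0, 0.001, -1.0]]
contact_force: [-0.8, -0.4, 5.6]
grip_width: 0.0553
```

{"fn": "apply_moves", "kwargs": {
  "targets": [
    {"gripper": -0.6, "x": 0, "y": 0, "z": 0, "wx": 0, "wy": 0, "wz": 0},
    {"gripper": -0.6, "x": 0, "y": 0, "z": 0, "wx": 0, "wy": 0, "wz": 0},
    {"gripper": -0.6, "x": 0, "y": 0, "z": 0, "wx": 0, "wy": 0, "wz": 0},
    {"gripper": -0.6, "x": 0, "y": 0, "z": 0, "wx": 0, "wy": 0, "wz": 0}
  ]
}}

```text
clock: 12.4
tool_pos: [0.5389, 0.0937, 0.0491]
orientation: [[-0.023, 1.0, -0.0], [1.0, 0.023, -0.0], [-0.0, -0.0, -1.0]]
contact_force: [0.6, 0.7, -0.3]
grip_width: 0.0691
```

{"fn": "apply_moves", "kwargs": {
  "targets": [
    {"gripper": -0.6, "x": 0, "y": 0, "z": -1, "wx": 0, "wy": 0, "wz": 0},
    {"gripper": -0.6, "x": 0, "y": 0, "z": -3, "wx": 0, "wy": 0, "wz": 0},
    {"gripper": -0.6, "x": 0, "y": 0, "z": -5, "wx": 0, "wy": 0, "wz": 0},
    {"gripper": -0.6, "x": 0, "y": 0, "z": -5, "wx": 0, "wy": 0, "wz": 0},
    {"gripper": 1, "x": 0, "y": 0, "z": -3, "wx": 0, "wy": 0, "wz": 0},
    {"gripper": 1, "x": 0, "y": 0, "z": 0, "wx": 0, "wy": 0, "wz": 0}
  ]
}}

```text
clock: 13.15
tool_pos: [0.5405, 0.0938, 0.2225]
orientation: [[-0.023, 1.0, 0.005], [1.0, 0.023, 0.002], [0.002, 0.005, -1.0]]
contact_force: [0.5, 0.1, -0.5]
grip_width: 0.0569
```

```bash
python3 - <<'E'
from go import *
from bench import capture
from carton import *
import cv2
st()
c=capture("side")
cv2.imwrite("pics/side12.png",cv2.resize(c["pixels"][80:280,180:450,::-1],None,fx=2.9,fy=2.9))
p,m,k,_=fit(brown(c),[.5395,.0937,.023,2.1,2.1,1.99,1.86]); print(p.round(3),m,k)
c=capture("top"); cv2.imwrite("pics/top12.png",cv2.resize(c["pixels"][180:320,160:320,::-1],None,fx=3,fy=3))
E
```

```text
t 13.15 tcp [0.5405 0.0938 0.2225] carton xy [0.001  0.0001] tipz 0.2145 az 91.32 tilt [0.0018 0.0049] F [ 0.55  0.08 -0.53] w 0.0569
[0.539 0.094 0.025 2.114 2.103 2.009 1.857] 0.0007822441413754618 2415
```

View pics/side12.png

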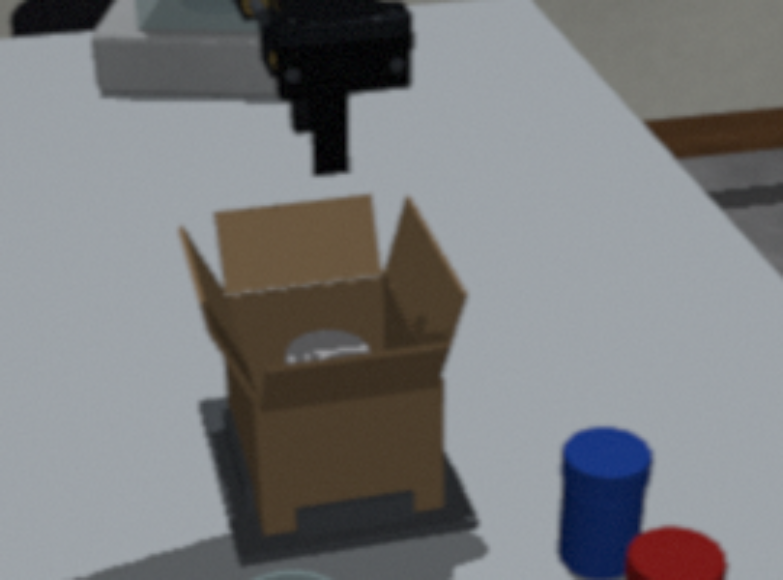

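View pics/top12.png

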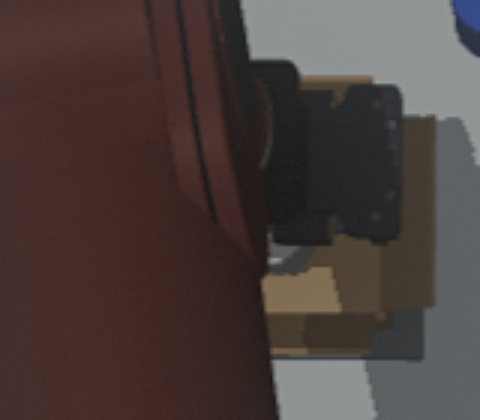

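The jar stands upright in the carton, with its cap at (327,345) in the side crop. Flap fits are left 2.11, right 2.10, near 2.01 and far 1.86. Next is the left small flap. The shut fingers go outside it first, then sweep inward.

{"fn": "apply_moves", "kwargs": {
  "targets": [
    {"gripper": 1, "x": 5, "y": 0, "z": 0, "wx": 0, "wy": 0, "wz": 0},
    {"gripper": 1, "x": 5, "y": 0, "z": 0, "wx": 0, "wy": 0, "wz": 0},
    {"gripper": 1, "x": 5, "y": 0, "z": 0, "wx": 0, "wy": 0, "wz": 0},
    {"gripper": 1, "x": 0, "y": 0, "z": 5.3, "wx": 0, "wy": 0, "wz": 0},
    {"gripper": 1, "x": 0, "y": 0, "z": 5.3, "wx": 0, "wy": 0, "wz": 0},
    {"gripper": 1, "x": 0, "y": 0, "z": 0, "wx": 0, "wy": 0, "wz": 0}
  ]
}}

```text
clock: 14.0
tool_pos: [0.5321, 0.2419, 0.1086]
orientation: [[-0.023, 1.0, -0.008], [1.0, 0.023, -0.005], [-0.005, -0.008, -1.0]]
contact_force: [1.0, -0.4, -0.1]
grip_width: 0.0007
```

```bash
python3 - <<'E'
from go import *
from bench import capture
import cv2
st()
c=capture("side")
cv2.imwrite("pics/side13.png",cv2.resize(c["pixels"][80:280,180:450,::-1],None,fx=2.9,fy=2.9))
st()
E
```

```text
t 14.0 tcp [0.5321 0.2419 0.1086] carton xy [-0.004   0.1483] tipz 0.1006 az 91.33 tilt [-0.0052 -0.0081] F [ 0.96 -0.41 -0.09] w 0.0007
t 14.05 tcp [0.5342 0.2427 0.1118] carton xy [-0.0019  0.1491] tipz 0.1038 az 91.31 tilt [-0.0026 -0.0037] F [ 1.04 -0.    1.18] w 0.0
```

View pics/side13.png

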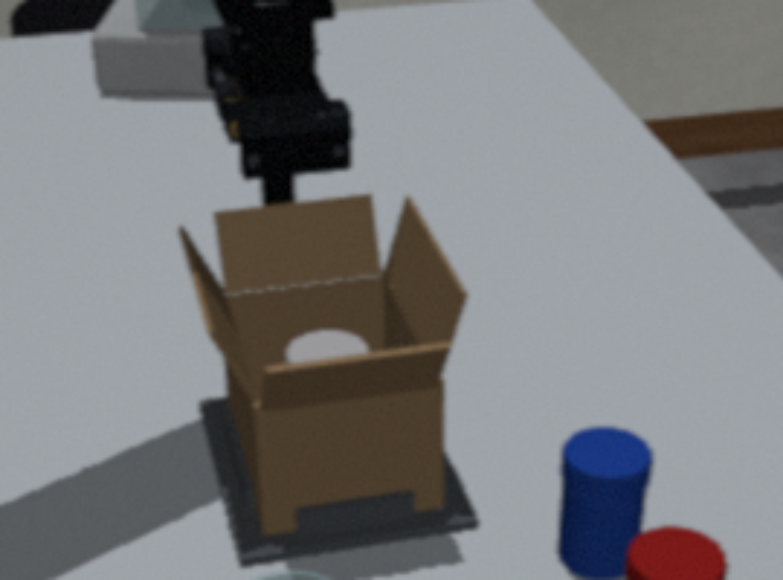

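{"fn": "apply_moves", "kwargs": {
  "targets": [
    {"gripper": 1, "x": -2, "y": 0, "z": 0, "wx": 0, "wy": 0, "wz": 0},
    {"gripper": 1, "x": -2, "y": 0, "z": 0, "wx": 0, "wy": 0, "wz": 0},
    {"gripper": 1, "x": -2, "y": 0, "z": 0, "wx": 0, "wy": 0, "wz": 0},
    {"gripper": 1, "x": -2, "y": 0, "z": 0, "wx": 0, "wy": 0, "wz": 0},
    {"gripper": 1, "x": -2, "y": 0, "z": 0, "wx": 0, "wy": 0, "wz": 0},
    {"gripper": 1, "x": 0, "y": 0, "z": 0, "wx": 0, "wy": 0, "wz": 0}
  ]
}}

```text
clock: 14.8
tool_pos: [0.538, 0.1412, 0.1133]
orientation: [[-0.02, 1.0, -0.0], [1.0, 0.02, -0.001], [-0.001, -0.0, -1.0]]
contact_force: [-0.0, 0.9, 1.0]
grip_width: 0.0003
```

```bash
python3 - <<'E'
from go import *
from bench import capture
from carton import *
import cv2
st()
c=capture("side")
cv2.imwrite("pics/side14.png",cv2.resize(c["pixels"][80:280,180:450,::-1],None,fx=2.9,fy=2.9))
p,m,k,_=fit(brown(c),[.5395,.0937,.023,.7,2.1,1.99,1.86]); print(p.round(3),m,k)
st()
E
```

```text
t 14.8 tcp [0.538  0.1412 0.1133] carton xy [-0.0004  0.0475] tipz 0.1053 az 91.15 tilt [-0.0006 -0.    ] F [-0.01  0.95  1.04] w 0.0003
[0.539 0.096 0.023 0.552 2.138 2.007 1.857] 0.000636122628396245 2952
t 14.85 tcp [0.5379 0.1428 0.1132] carton xy [-0.0005  0.0491] tipz 0.1052 az 91.24 tilt [-0.0001 -0.0001] F [-0.3  -0.23  0.18] w 0.0005
```

View pics/side14.png

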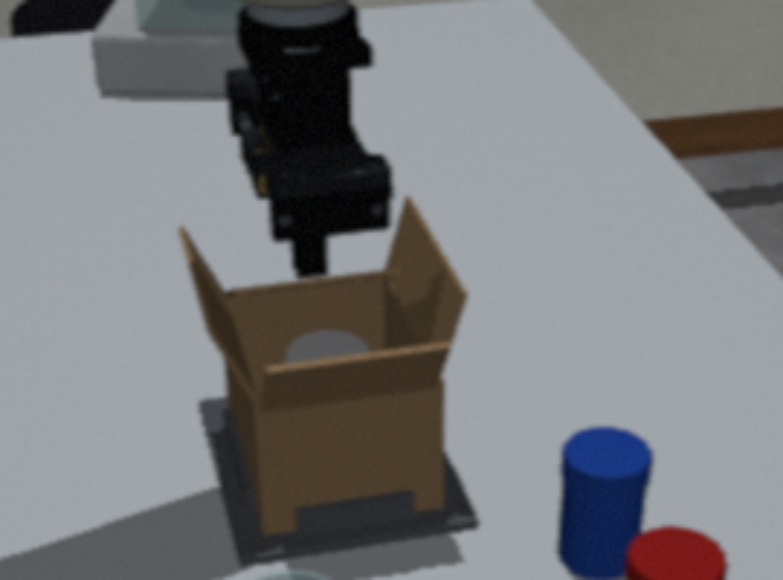

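{"fn": "apply_moves", "kwargs": {
  "targets": [
    {"gripper": 1, "x": -0.5, "y": 0, "z": 0.6, "wx": 0, "wy": 0, "wz": 0},
    {"gripper": 1, "x": -0.4, "y": 0, "z": 0.8, "wx": 0, "wy": 0, "wz": 0},
    {"gripper": 1, "x": -0.1, "y": 0, "z": 0.8, "wx": 0, "wy": 0, "wz": 0},
    {"gripper": 1, "x": 0, "y": 0, "z": 0.4, "wx": 0, "wy": 0, "wz": 0},
    {"gripper": 1, "x": 0, "y": 0, "z": 0.1, "wx": 0, "wy": 0, "wz": 0},
    {"gripper": 1, "x": 0, "y": 0, "z": 0, "wx": 0, "wy": 0, "wz": 0}
  ]
}}

```text
clock: 15.6
tool_pos: [0.5381, 0.1334, 0.0882]
orientation: [[-0.023, 1.0, -0.0], [1.0, 0.023, 0.001], [0.001, -0.0, -1.0]]
contact_force: [-10.7, -4.6, 27.0]
grip_width: 0.0001
```

```bash
python3 - <<'E'
from go import *
from bench import capture
from carton import *
import cv2
st()
c=capture("side")
cv2.imwrite("pics/side15.png",cv2.resize(c["pixels"][80:280,180:450,::-1],None,fx=2.9,fy=2.9))
p,m,k,_=fit(brown(c),[.5395,.0937,.023,.1,2.1,1.99,1.86]); print(p.round(3),m,k)
q=angs(c); r=q[(q[:,1]>.02)&(q[:,1]<.07)&(abs(q[:,0])<.045)&(q[:,2]>.09)&(q[:,2]<.14)]
for lo in(.02,.03,.04,.05,.06): k=(r[:,1]>lo)&(r[:,1]<lo+.01); print(lo,k.sum(),np.median(r[k,2]).round(4))
st()
E
```

```text
t 15.6 tcp [0.5381 0.1334 0.0882] carton xy [-0.0005  0.0397] tipz 0.0802 az 91.31 tilt [ 0.0006 -0.0002] F [-10.68  -4.56  26.96] w 0.0001
[0.539 0.093 0.021 0.048 2.091 1.988 1.848] 0.0008116408360859725 2932
0.02 172 0.1072
0.03 126 0.1078
0.04 88 0.1081
0.05 81 0.1078
0.06 77 0.1081
t 15.65 tcp [0.5381 0.1334 0.0882] carton xy [-0.0005  0.0397] tipz 0.0802 az 91.31 tilt [ 0.0005 -0.0002] F [-10.85  -3.08  26.27] w 0.0003
```

View pics/side15.png

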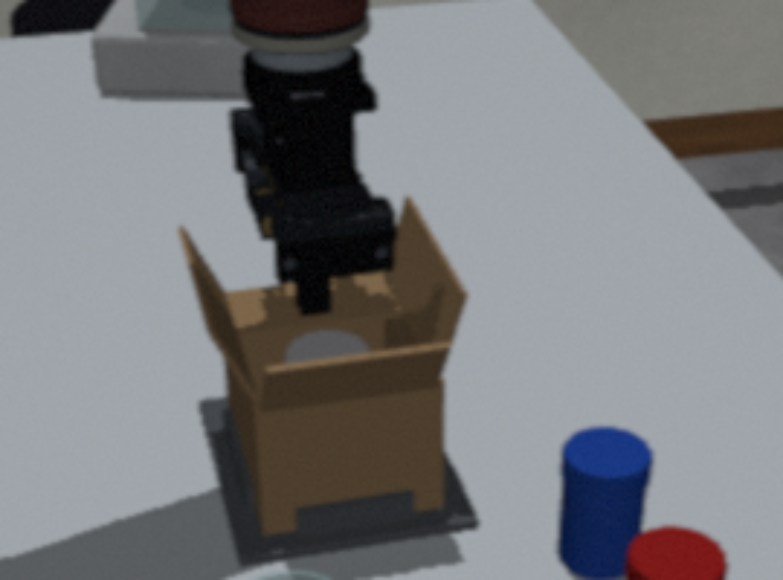

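Left flap is flat. Now the same on the right.

{"fn": "apply_moves", "kwargs": {
  "targets": [
    {"gripper": 1, "x": 0, "y": 0, "z": -3, "wx": 0, "wy": 0, "wz": 0},
    {"gripper": 1, "x": 0, "y": 0, "z": -5, "wx": 0, "wy": 0, "wz": 0},
    {"gripper": 1, "x": -2, "y": 0, "z": -5.3, "wx": 0, "wy": 0, "wz": 0},
    {"gripper": 1, "x": -5.6, "y": 0, "z": 0, "wx": 0, "wy": 0, "wz": 0},
    {"gripper": 1, "x": -5.6, "y": 0, "z": 0, "wx": 0, "wy": 0, "wz": 0},
    {"gripper": 1, "x": -5.6, "y": 0, "z": 0, "wx": 0, "wy": 0, "wz": 0},
    {"gripper": 1, "x": 0, "y": 0, "z": 0, "wx": 0, "wy": 0, "wz": 0},
    {"gripper": 1, "x": 0, "y": 0, "z": 5.3, "wx": 0, "wy": 0, "wz": 0},
    {"gripper": 1, "x": 0, "y": 0, "z": 5.3, "wx": 0, "wy": 0, "wz": 0},
    {"gripper": 1, "x": 0, "y": 0, "z": 0, "wx": 0, "wy": 0, "wz": 0}
  ]
}}

```text
clock: 16.9
tool_pos: [0.5394, -0.0532, 0.1097]
orientation: [[-0.024, 1.0, -0.008], [1.0, 0.024, -0.001], [-0.001, -0.008, -1.0]]
contact_force: [0.3, 0.9, 0.9]
grip_width: 0.0005
```

```bash
python3 - <<'E'
from go import *
from bench import capture
from carton import *
import cv2
c=capture("side")
cv2.imwrite("pics/side16.png",cv2.resize(c["pixels"][80:280,180:450,::-1],None,fx=2.9,fy=2.9))
p,m,k,_=fit(brown(c),[.5395,.0937,.023,.1,2.1,1.99,1.86]); print(p.round(3),m,k)
st()
E
```

```text
[0.539 0.093 0.021 0.052 2.198 2.012 1.86 ] 0.0007466652358074106 1787
t 16.95 tcp [ 0.5415 -0.0535  0.1125] carton xy [-0.0014 -0.1472] tipz 0.1045 az 91.37 tilt [-0.0005 -0.0033] F [0.77 0.76 1.51] w 0.0004
```

View pics/side16.png

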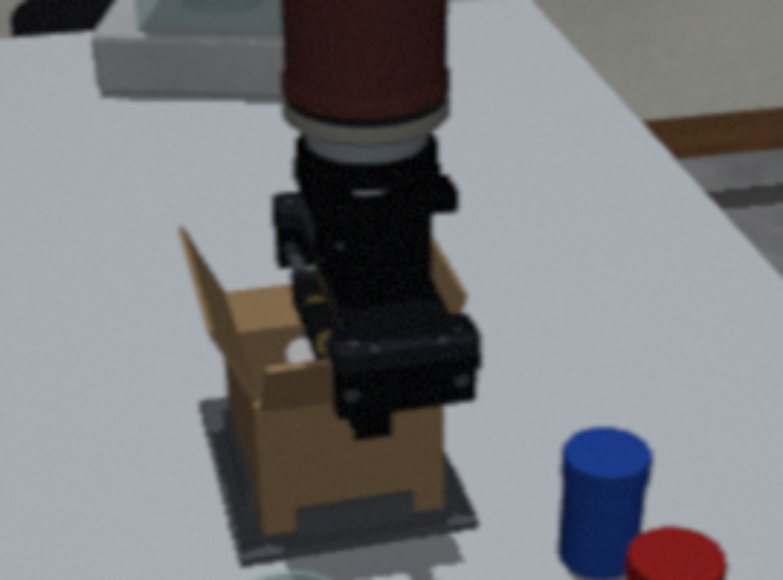

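{"fn": "apply_moves", "kwargs": {
  "targets": [
    {"gripper": 1, "x": 2, "y": 0, "z": 0, "wx": 0, "wy": 0, "wz": 0},
    {"gripper": 1, "x": 2, "y": 0, "z": 0, "wx": 0, "wy": 0, "wz": 0},
    {"gripper": 1, "x": 2, "y": 0, "z": 0, "wx": 0, "wy": 0, "wz": 0},
    {"gripper": 1, "x": 2, "y": 0, "z": 0, "wx": 0, "wy": 0, "wz": 0},
    {"gripper": 1, "x": 2, "y": 0, "z": 0, "wx": 0, "wy": 0, "wz": 0},
    {"gripper": 1, "x": 0, "y": 0, "z": 0, "wx": 0, "wy": 0, "wz": 0},
    {"gripper": 1, "x": 0.5, "y": 0, "z": 0.6, "wx": 0, "wy": 0, "wz": 0},
    {"gripper": 1, "x": 0.4, "y": 0, "z": 0.8, "wx": 0, "wy": 0, "wz": 0},
    {"gripper": 1, "x": 0.1, "y": 0, "z": 0.8, "wx": 0, "wy": 0, "wz": 0},
    {"gripper": 1, "x": 0, "y": 0, "z": 0.3, "wx": 0, "wy": 0, "wz": 0},
    {"gripper": 1, "x": 0, "y": 0, "z": 0.1, "wx": 0, "wy": 0, "wz": 0},
    {"gripper": 1, "x": 0, "y": 0, "z": 0, "wx": 0, "wy": 0, "wz": 0}
  ]
}}

```text
clock: 18.45
tool_pos: [0.5398, 0.0557, 0.0885]
orientation: [[-0.023, 1.0, -0.001], [1.0, 0.023, 0.001], [0.001, -0.001, -1.0]]
contact_force: [-8.5, -0.1, 20.7]
grip_width: 0.0007
```

```bash
python3 - <<'E'
from go import *
from bench import capture
from carton import *
import cv2
c=capture("side")
cv2.imwrite("pics/side17.png",cv2.resize(c["pixels"][80:280,180:450,::-1],None,fx=2.9,fy=2.9))
p,m,k,_=fit(brown(c),[.5395,.0937,.023,.05,.05,1.99,1.86]); print(p.round(3),m,k)
st()
q=angs(c); r=q[(q[:,1]<-.02)&(q[:,1]>-.08)&(abs(q[:,0])<.045)&(q[:,2]>.09)&(q[:,2]<.14)]
for lo in(.02,.03,.04,.05,.06): k=(-r[:,1]>lo)&(-r[:,1]<lo+.01); print(lo,k.sum(),np.median(r[k,2]).round(4))
E
```

```text
[0.539 0.093 0.025 0.059 0.066 1.89  1.852] 0.0008729186856285976 2500
t 18.5 tcp [0.5397 0.0557 0.0885] carton xy [-0.0006 -0.038 ] tipz 0.0805 az 91.3 tilt [ 0.0011 -0.0005] F [-7.83  0.45 20.46] w 0.0007
0.02 91 0.108
0.03 103 0.108
0.04 148 0.1082
0.05 139 0.1082
0.06 136 0.1082
```

View pics/side17.png

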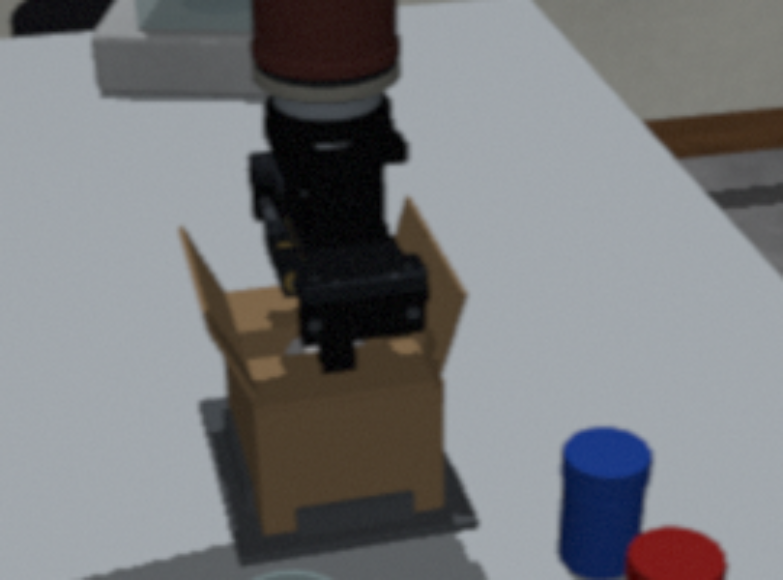

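{"fn": "apply_moves", "kwargs": {
  "targets": [
    {"gripper": 1, "x": 0, "y": 0, "z": -3, "wx": 0, "wy": 0, "wz": 0},
    {"gripper": 1, "x": 0, "y": 0, "z": -5, "wx": 0, "wy": 0, "wz": 0},
    {"gripper": 1, "x": 1, "y": 0, "z": -5.2, "wx": 0, "wy": 0, "wz": 0},
    {"gripper": 1, "x": 1, "y": -3.6, "z": 0, "wx": 0, "wy": 0, "wz": 0},
    {"gripper": 1, "x": 1, "y": -3.7, "z": 0, "wx": 0, "wy": 0, "wz": 0},
    {"gripper": 1, "x": 1, "y": -3.7, "z": 0, "wx": 0, "wy": 0, "wz": 0},
    {"gripper": 1, "x": 0, "y": 0, "z": 0, "wx": 0, "wy": 0, "wz": 0},
    {"gripper": 1, "x": 0, "y": 0, "z": 0, "wx": 0, "wy": 0, "wz": 0}
  ]
}}

```text
clock: 19.5
tool_pos: [0.4293, 0.0928, 0.2191]
orientation: [[-0.023, 1.0, 0.0], [1.0, 0.023, 0.0], [0.0, 0.0, -1.0]]
contact_force: [-1.2, 0.4, -0.1]
grip_width: 0.0003
```

```bash
python3 - <<'E'
from go import *
from bench import capture
from carton import *
import cv2
c=capture("side")
cv2.imwrite("pics/side18.png",cv2.resize(c["pixels"][80:280,150:420,::-1],None,fx=2.9,fy=2.9))
p,m,k,_=fit(brown(c),[.5395,.0937,.023,.05,.05,1.99,1.86]); print(p.round(3),m,k)
st(); print(read_state()["q"].round(1))
E
```

```text
[0.539 0.093 0.025 0.053 0.065 2.01  1.856] 0.0007849292313837925 2967
t 19.55 tcp [0.4296 0.0927 0.2191] carton xy [-0.1099  0.0016] tipz 0.2111 az 91.28 tilt [-0.0002  0.0001] F [ 0.19 -0.28  1.13] w 0.0007
[-43.6  -8.2  23.4 110.9   3.3  76.6  70.1]
```

View pics/side18.png

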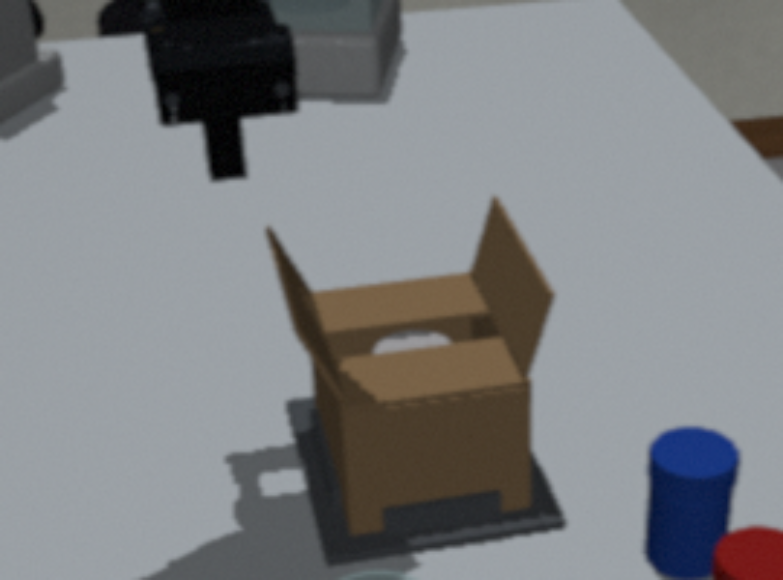

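Both small flaps are flat and both large ones still stand. Folding the near one.

{"fn": "apply_moves", "kwargs": {
  "targets": [
    {"gripper": 1, "x": 0, "y": 0, "z": 5, "wx": 0, "wy": 0, "wz": 0},
    {"gripper": 1, "x": 0, "y": 0, "z": 5, "wx": 0, "wy": 0, "wz": 0},
    {"gripper": 1, "x": 0, "y": 0, "z": 0, "wx": 0, "wy": 0, "wz": 0},
    {"gripper": 1, "x": 0, "y": 2, "z": 0, "wx": 0, "wy": 0, "wz": 0},
    {"gripper": 1, "x": 0, "y": 2, "z": 0, "wx": 0, "wy": 0, "wz": 0},
    {"gripper": 1, "x": 0, "y": 2, "z": 0, "wx": 0, "wy": 0, "wz": 0},
    {"gripper": 1, "x": 0, "y": 2, "z": 0, "wx": 0, "wy": 0, "wz": 0},
    {"gripper": 1, "x": 0, "y": 0, "z": 0, "wx": 0, "wy": 0, "wz": 0}
  ]
}}

```text
clock: 20.55
tool_pos: [0.5111, 0.0949, 0.121]
orientation: [[-0.022, 1.0, 0.002], [1.0, 0.022, -0.0], [-0.0, 0.002, -1.0]]
contact_force: [-0.8, -1.0, -0.4]
grip_width: 0.0005
```

```bash
python3 - <<'E'
from go import *
from bench import capture
from carton import *
import cv2
c=capture("side")
cv2.imwrite("pics/side19.png",cv2.resize(c["pixels"][80:280,150:420,::-1],None,fx=2.9,fy=2.9))
p,m,k,_=fit(brown(c),[.5395,.0937,.023,.05,.05,.6,1.86]); print(p.round(3),m,k)
st()
E
```

```text
[ 0.539  0.093  0.028 -0.012  0.072  0.631  1.857] 0.0008121422530015365 2933
t 20.6 tcp [0.51   0.0949 0.1205] carton xy [-0.0294  0.0019] tipz 0.1125 az 91.29 tilt [-0.0003  0.0012] F [ 0.06 -0.39  0.15] w 0.0005
```

View pics/side19.png

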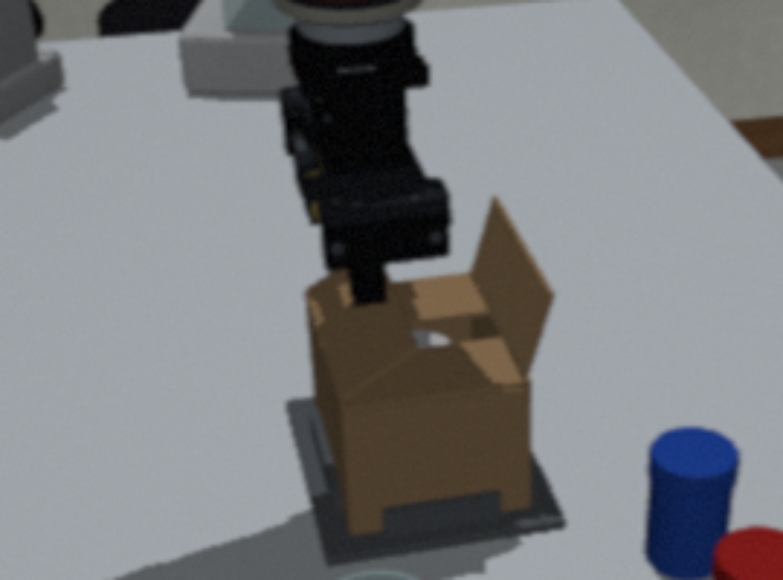

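{"fn": "apply_moves", "kwargs": {
  "targets": [
    {"gripper": 1, "x": 0, "y": 0.5, "z": 0.6, "wx": 0, "wy": 0, "wz": 0},
    {"gripper": 1, "x": 0, "y": 0.3, "z": 0.8, "wx": 0, "wy": 0, "wz": 0},
    {"gripper": 1, "x": 0, "y": 0.1, "z": 0.8, "wx": 0, "wy": 0, "wz": 0},
    {"gripper": 1, "x": 0, "y": 0, "z": 0.3, "wx": 0, "wy": 0, "wz": 0},
    {"gripper": 1, "x": 0, "y": 0, "z": 0.1, "wx": 0, "wy": 0, "wz": 0},
    {"gripper": 1, "x": 0, "y": 0, "z": 0, "wx": 0, "wy": 0, "wz": 0}
  ]
}}

```text
clock: 21.35
tool_pos: [0.5176, 0.0952, 0.0941]
orientation: [[-0.023, 1.0, -0.001], [1.0, 0.023, 0.001], [0.001, -0.001, -1.0]]
contact_force: [-5.2, -0.9, 15.9]
grip_width: 0.0001
```

```bash
cat > lid.py <<'E'
from carton import *
def lid(c,sgn):
    q=angs(c); r=q[(abs(q[:,1])<.068)&(q[:,2]>.09)&(q[:,2]<.17)]
    for lo in(.005,.015,.025,.035,.045): k=(sgn*r[:,0]>lo)&(sgn*r[:,0]<lo+.01); print(sgn,lo,k.sum(),np.median(r[k,2]).round(4),np.percentile(r[k,2],90).round(4))
E
python3 - <<'E'
from go import *
from bench import capture
from lid import *
import cv2
c=capture("side")
cv2.imwrite("pics/side20.png",cv2.resize(c["pixels"][80:280,150:420,::-1],None,fx=2.9,fy=2.9))
p,m,k,_=fit(brown(c),[.5395,.0937,.023,.05,.05,.1,1.86]); print(p.round(3),m,k)
lid(c,-1)
st()
E
```

```text
[0.539 0.093 0.025 0.054 0.075 0.103 1.852] 0.0008556888363926724 2763
-1 0.005 128 0.1135 0.1158
-1 0.015 109 0.1136 0.115
-1 0.025 144 0.114 0.1212
-1 0.035 168 0.1135 0.1147
-1 0.045 196 0.1138 0.1151
t 21.4 tcp [0.5176 0.0952 0.0942] carton xy [-0.0218  0.002 ] tipz 0.0862 az 91.32 tilt [ 0.0006 -0.0006] F [-7.   -0.83 16.13] w 0.0009
```

View pics/side20.png

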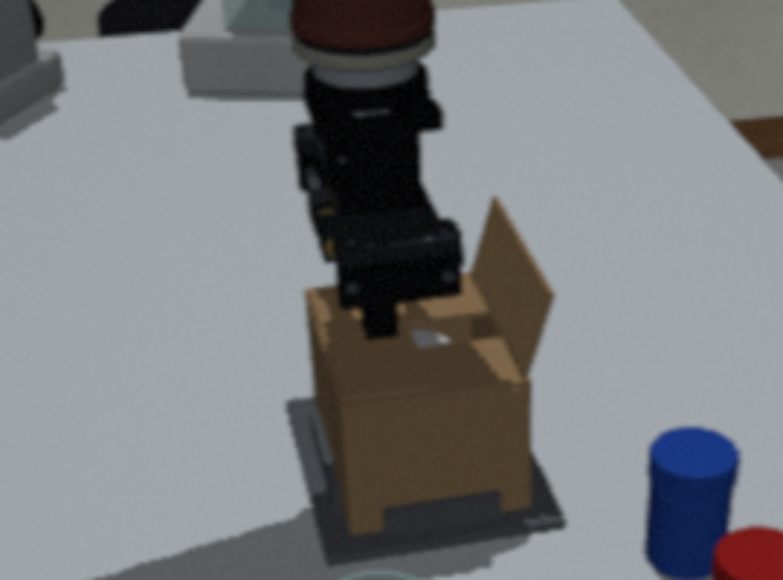

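{"fn": "apply_moves", "kwargs": {
  "targets": [
    {"gripper": 1, "x": 0, "y": 0, "z": -3, "wx": 0, "wy": 0, "wz": 0},
    {"gripper": 1, "x": 0, "y": 0, "z": -5, "wx": 0, "wy": 0, "wz": 0},
    {"gripper": 1, "x": 0, "y": 0, "z": -4.6, "wx": 0, "wy": 0, "wz": 0},
    {"gripper": 1, "x": 0, "y": 4.2, "z": 0, "wx": 0, "wy": 0, "wz": 0},
    {"gripper": 1, "x": 0, "y": 4.2, "z": 0, "wx": 0, "wy": 0, "wz": 0},
    {"gripper": 1, "x": 0, "y": 4.3, "z": 0, "wx": 0, "wy": 0, "wz": 0},
    {"gripper": 1, "x": 0, "y": 0, "z": 0, "wx": 0, "wy": 0, "wz": 0},
    {"gripper": 1, "x": 0, "y": 0, "z": 5, "wx": 0, "wy": 0, "wz": 0},
    {"gripper": 1, "x": 0, "y": 0, "z": 5, "wx": 0, "wy": 0, "wz": 0},
    {"gripper": 1, "x": 0, "y": 0, "z": 0, "wx": 0, "wy": 0, "wz": 0}
  ]
}}

```text
clock: 22.65
tool_pos: [0.6414, 0.098, 0.1157]
orientation: [[-0.023, 1.0, -0.007], [1.0, 0.023, -0.002], [-0.001, -0.007, -1.0]]
contact_force: [-0.1, -0.2, 1.5]
grip_width: 0.0008
```

```bash
python3 - <<'E'
from go import *
from bench import capture
from lid import *
import cv2
c=capture("side")
cv2.imwrite("pics/side21.png",cv2.resize(c["pixels"][80:280,150:420,::-1],None,fx=2.9,fy=2.9))
lid(c,-1)
st()
E
```

```text
-1 0.005 194 0.1137 0.1149
-1 0.015 190 0.1137 0.1151
-1 0.025 190 0.1139 0.115
-1 0.035 193 0.1139 0.1151
-1 0.045 197 0.1137 0.1148
t 22.7 tcp [0.6435 0.0981 0.1188] carton xy [0.1041 0.002 ] tipz 0.1108 az 91.33 tilt [-0.0005 -0.0028] F [0.76 0.22 0.52] w 0.0003
```

View pics/side21.png

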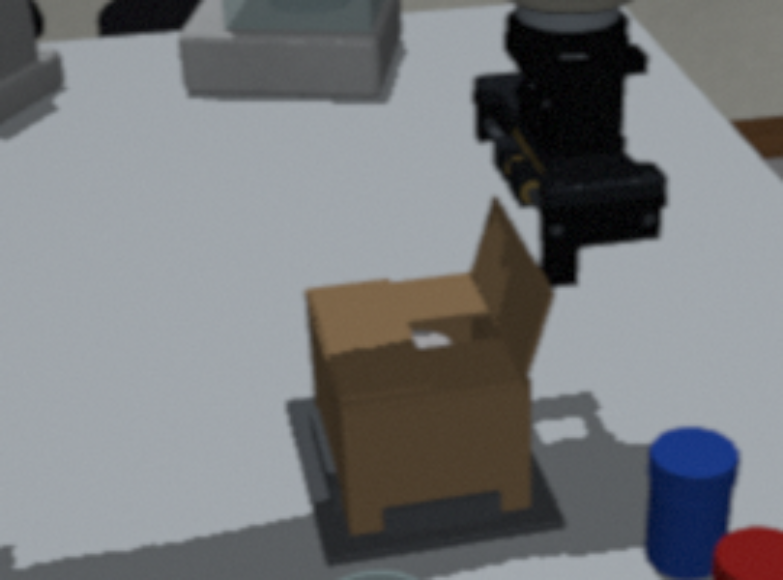

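The near flap is flat and the fingers are beyond the far flap. Folding the far flap now.

{"fn": "apply_moves", "kwargs": {
  "targets": [
    {"gripper": 1, "x": 0, "y": -1.9, "z": 0, "wx": 0, "wy": 0, "wz": 0},
    {"gripper": 1, "x": 0, "y": -1.9, "z": 0, "wx": 0, "wy": 0, "wz": 0},
    {"gripper": 1, "x": 0, "y": -1.9, "z": 0, "wx": 0, "wy": 0, "wz": 0},
    {"gripper": 1, "x": 0, "y": -1.9, "z": 0, "wx": 0, "wy": 0, "wz": 0},
    {"gripper": 1, "x": 0, "y": 0, "z": 0, "wx": 0, "wy": 0, "wz": 0},
    {"gripper": 1, "x": 0, "y": -0.4, "z": 0.6, "wx": 0, "wy": 0, "wz": 0},
    {"gripper": 1, "x": 0, "y": -0.3, "z": 0.8, "wx": 0, "wy": 0, "wz": 0},
    {"gripper": 1, "x": 0, "y": -0.1, "z": 0.8, "wx": 0, "wy": 0, "wz": 0},
    {"gripper": 1, "x": 0, "y": 0, "z": 0.3, "wx": 0, "wy": 0, "wz": 0},
    {"gripper": 1, "x": 0, "y": 0, "z": 0.1, "wx": 0, "wy": 0, "wz": 0},
    {"gripper": 1, "x": 0, "y": 0, "z": 0, "wx": 0, "wy": 0, "wz": 0}
  ]
}}

```text
clock: 24.08
tool_pos: [0.5606, 0.096, 0.0942]
orientation: [[-0.023, 1.0, -0.001], [1.0, 0.023, 0.0], [0.0, -0.001, -1.0]]
contact_force: [-8.2, -1.5, 17.7]
grip_width: 0.0002
```

```bash
python3 - <<'E'
from go import *
from bench import capture
from lid import *
import cv2
c=capture("side")
cv2.imwrite("pics/side22.png",cv2.resize(c["pixels"][80:280,150:420,::-1],None,fx=2.9,fy=2.9))
lid(c,-1);lid(c,1)
st()
E
```

```text
-1 0.005 192 0.1137 0.1147
-1 0.015 185 0.1137 0.1149
-1 0.025 190 0.1138 0.1149
-1 0.035 192 0.1137 0.1151
-1 0.045 193 0.1138 0.115
1 0.005 167 0.1135 0.1189
1 0.015 110 0.1135 0.115
1 0.025 109 0.1138 0.1174
1 0.035 128 0.1138 0.1149
1 0.045 149 0.1137 0.1149
t 24.12 tcp [0.5605 0.0961 0.0942] carton xy [0.021  0.0019] tipz 0.0862 az 91.31 tilt [ 0.0005 -0.0014] F [-9.17 -1.51 17.11] w 0.0003
```

View pics/side22.png

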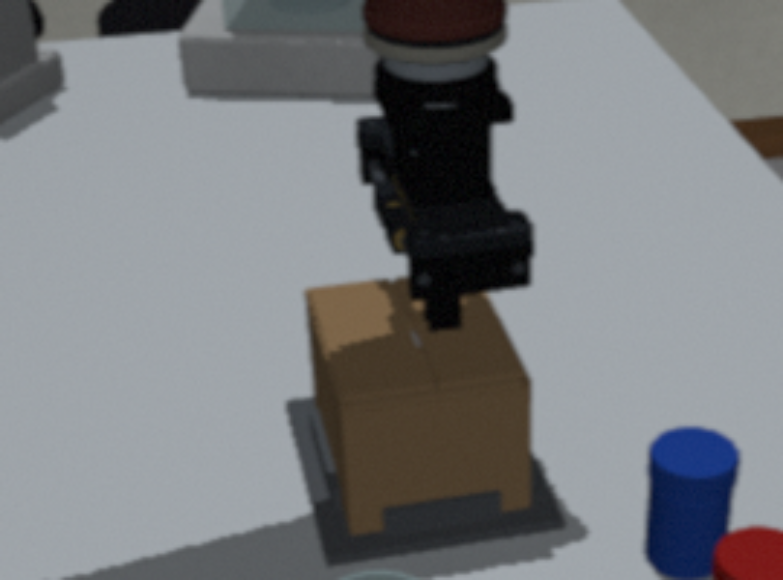

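Closed flat. Retreating up and away, opening the gripper, then a final check.

{"fn": "apply_moves", "kwargs": {
  "targets": [
    {"gripper": 1, "x": 0, "y": 0, "z": -2, "wx": 0, "wy": 0, "wz": 0},
    {"gripper": 1, "x": 0, "y": 0, "z": -5, "wx": 0, "wy": 0, "wz": 0},
    {"gripper": -1, "x": 0, "y": 0, "z": -5, "wx": 0, "wy": 0, "wz": 0},
    {"gripper": -1, "x": 5, "y": 0, "z": -2, "wx": 0, "wy": 0, "wz": 0},
    {"gripper": -1, "x": 5, "y": 0, "z": 0, "wx": 0, "wy": 0, "wz": 0},
    {"gripper": -1, "x": 5, "y": -1, "z": 0, "wx": 0, "wy": 0, "wz": 0},
    {"gripper": -1, "x": 5, "y": -1, "z": 0, "wx": 0, "wy": 0, "wz": 0},
    {"gripper": -1, "x": 5, "y": -1, "z": 0, "wx": 0, "wy": 0, "wz": 0},
    {"gripper": -1, "x": 0, "y": 0, "z": 0, "wx": 0, "wy": 0, "wz": 0},
    {"gripper": -1, "x": 0, "y": 0, "z": 0, "wx": 0, "wy": 0, "wz": 0},
    {"gripper": -1, "x": 0, "y": 0, "z": 0, "wx": 0, "wy": 0, "wz": 0}
  ]
}}

```text
clock: 25.5
tool_pos: [0.526, 0.3437, 0.2331]
orientation: [[-0.021, 1.0, 0.0], [1.0, 0.021, -0.001], [-0.001, 0.0, -1.0]]
contact_force: [0.0, -0.2, 0.7]
grip_width: 0.0816
```

```bash
python3 - <<'E'
from go import *
from bench import capture
from lid import *
import cv2
c=capture("side")
cv2.imwrite("pics/side23.png",c["pixels"][:,:,::-1])
lid(c,-1);lid(c,1)
p,m,k,_=fit(brown(c),[.5395,.0937,.023,.0,.0,.0,.0]); print(p.round(3),m,k)
c=capture("top"); cv2.imwrite("pics/top23.png",c["pixels"][:,:,::-1])
st()
E
```

```text
-1 0.005 193 0.1138 0.1152
-1 0.015 194 0.1137 0.115
-1 0.025 191 0.1138 0.115
-1 0.035 190 0.1138 0.1148
-1 0.045 195 0.1138 0.1149
1 0.005 190 0.1139 0.1149
1 0.015 188 0.1139 0.115
1 0.025 183 0.1138 0.1151
1 0.035 185 0.1139 0.1149
1 0.045 185 0.1139 0.115
[ 0.539  0.093  0.026 -0.076 -0.012 -0.014 -0.013] 0.0007170856976212144 2603
t 25.6 tcp [0.5258 0.3441 0.2333] carton xy [-0.0079  0.2506] tipz 0.2253 az 91.21 tilt [-0.0001  0.0002] F [-0.3  -0.31  0.41] w 0.0849
```

View pics/side23.png

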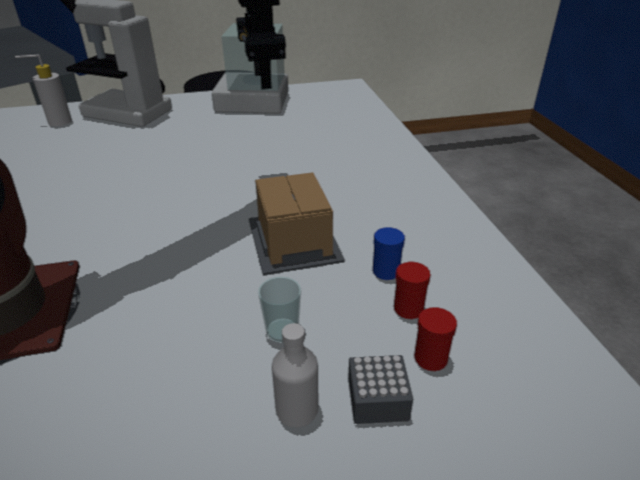

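View pics/top23.png

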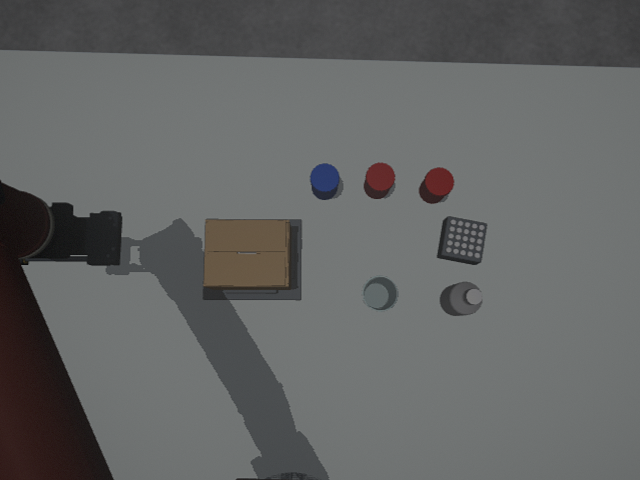

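The carton is closed flat at (295,205) in the side view, with its seam at (250,252) in the top view. The beaker, bottle, rack and coloured jars are where they started, and the gripper is clear of everything. Handing in.

```bash
python3 -c "
from bench import close_job
print(close_job())"
```

```text
the job is handed in; nothing more can be done
None
```

The jar is packed and the carton is closed. I set the white jar upright on the carton floor, folded the left then the right small flap flat while both large flaps stood, then folded the near and far large flaps down over them. The job was handed in at about 25.6 s.

**Last checks**
- **Lid:** both large flaps measure flat, at an even 113.8 mm above the bench (nominal 114.5 mm).
- **Other objects:** the beaker, bottle, rack and coloured jars appear at the same pixels as at the start.
- **Gripper:** it is open and well clear of the carton, touching nothing.
- **Forces:** the highest reading I saw was about 29 N at the wrist, while pressing the left small flap flat. Setting the jar down read about 6 N.

**Disagreements and limits**
- **Fingertip height:** the camera showed the fingertips about 29 mm higher than the reported TCP and the given tool dimensions imply. I used the camera value throughout.
- **Small flaps:** the model fit read 0.05 to 0.07 rad just after folding, and −0.08 to −0.01 rad once they were covered. Direct height points on their tops (about 108 mm, nominal 109 mm) showed them flat.
- **Extra move:** before fetching the jar I pushed the right small flap further outward, from 1.79 to about 2.1 rad, to make room for the gripper body. My first try passed above it because of the height offset.
- **Jar:** I could not see it after closing. It was upright and centred in the last views through the open top.

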